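# Walk a steel tube end over end to the saw stop

## Task

Walk the heavy square steel tube along the bench to the saw's fence by tipping it end over end, twice: stand it up on its black end and lay it gently down beyond, then stand it up on its orange end and lay it gently down again, never lifting it clear of the bench or letting it fall. Then let go and push it home, so that its side is flush along the aluminium fence and its black end touches the yellow length stop. Do not disturb the other things on the bench.

Things in the scene. Friction and masses are not known exactly. Their poses are not given: they have to be found in the camera images.
- tube: Square steel tube lying on the bench (top at z = 0), 45 x 45 mm in section, 170 mm long with its flush end caps, about 0.4 to 0.7 kg. Origin at its very centre, 22.5 mm up when lying; its y axis runs along it to the orange end. It starts in line with the walk to within 0.12 rad, black end towards the stop. It stands steadily on either end, and one tip end over end moves it on by 215 mm.
- orange_end (a point): Centre of the outer face of the orange end cap (farther from the stop at the start), 85 mm from the tube's centre. A pinch across the tube's sides about 20 mm from an end can raise that end in an arc while the tube turns between the fingers; a firm grip resists that turning and may drag the standing end along the bench unless the gripper leans with the tube or lets go and takes hold again.
- black_end (a point): Centre of the outer face of the black end cap (nearer the stop at the start), 85 mm from the tube's centre. When the tube is home this end touches the yellow stop.
- station: The cutting station, fixed to the bench: aluminium fence, yellow length stop square to it, flat green patch (45 x 170 mm) marking the tube's home. Origin on the bench at the patch's centre; x points to the fence (away from the robot), -y to the stop: the walk goes along -y. At the start the tube's centre lies 45 to 60 mm off home in -x, 465 to 495 mm in +y.
- home (a point): Where the tube's centre is when home: 22.5 mm above the station's origin, same axes. The tube then lies along y, black end at -y.
- fence_face (a point): Point of the fence's face opposite the home patch, 22.5 mm in +x from the station's origin, at bench level. The face runs from 130 mm on the +y side of this point to 130 mm on the -y side, and is 35 mm tall; the fence is 18 mm thick with a 6 mm high flange and 12 mm high bolts behind it.
- stop_face (a point): Middle of the stop's face at bench level, 85 mm in -y and 12.5 mm in -x from the station's origin. The face is 75 mm wide and 35 mm tall; the stop is 20 mm thick, and behind it (-y) a 6 mm high plate with a 20 mm high knob reaches 60 mm further.
- spray_can: A bystander: pale spray can with a blue band, 58 mm across, 170 mm tall; the origin is at the centre of its underside.
- tumbler: A bystander: green plastic tumbler, 76 mm across, 140 mm tall; the origin is at the centre of its underside.
- battery: A bystander: black and green drill battery, 75 x 110 mm, 65 mm tall; the origin is at the centre of its underside.
- tape_measure: A bystander: yellow tape measure, 65 x 40 mm, 62 mm tall; the origin is at the centre of its underside.
- bit_case: A bystander: small red case of driver bits, 55 x 90 mm, 30 mm tall; the origin is at the centre of its underside.
- tape_roll: A bystander: roll of grey tape lying flat, 110 mm across, 48 mm tall; the origin is at the centre of its underside.
Things that resemble listed ones, but are neither listed nor needed, are in the scene too. What is shaped like the tube but turquoise is not meant.

How it is judged (in metres and radians):
On the way, in this order (a step that is already met when the one before it is completed fails the run):
1. The tube is stood up on its black end (orange end over 140 mm up, black end on the bench) (height (world z) of orange_end above 0.14 m and height (world z) of black_end below 0.03 m), for 0.1 s.
2. The tube is laid down beyond its black end: both end centres under 30 mm high, the orange end over 300 mm and the black end less than 100 mm from where they began (height (world z) of each of orange_end, black_end below 0.03 m and distance of orange_end from where it was at the start of the episode above 0.3 m and distance of black_end from where it was at the start of the episode below 0.1 m), for 0.1 s.
3. The tube is stood up on its orange end (black end over 140 mm up, orange end on the bench) (height (world z) of black_end above 0.14 m and height (world z) of orange_end below 0.03 m), for 0.1 s.
4. The tube is laid down again, black end foremost (height (world z) of each of orange_end, black_end below 0.03 m and y of black_end in the frame of station below 0.02 m), for 0.1 s.
At the end, for the whole second after the job is handed in: The tube lies flat and still on its home patch, both ends within 4 mm of flush with the fence, its black end within 5 mm of the length stop (x of orange_end in the frame of station between -0.004 and 0.004 m and x of black_end in the frame of station between -0.004 and 0.004 m and y of black_end in the frame of station between -0.09 and -0.08 m and y of orange_end in the frame of station between 0.08 and 0.092 m and height (world z) of each of orange_end, black_end below 0.027 m and linear speed of tube below 0.01 m/s and angular speed of tube below 0.1 rad/s); the robot touches nothing.
It fails at once if The tube is lifted clear of the bench (both end centres over 45 mm high) (height (world z) of each of orange_end, black_end above 0.045 m).
It fails at once if The tube is let fall (it turns faster than 7 rad/s, as when an end drops about 50 mm) (angular speed of tube above 7 rad/s).
It fails at once if A bystander is moved more than 25 mm (distance of any of spray_can, tumbler, battery, tape_measure, bit_case, tape_roll from where it was at the start of the episode above 0.025 m).
It also fails if it takes over 72 s, if anything falls off the work surface, if the arm or the gripper's body presses on something with over 40 N, if the wrist force passes 120 N, or if a joint passes its speed limit or range.

## Robot

A 6-joint arm with a two-finger parallel gripper is mounted at the origin on the work surface. World frame = base frame: x ahead of the robot, y to its left, z up, the work surface at z = 0. Lengths are in mm, angles in rad, forces in N, time in s.
With the tool pointing down it reaches from about 300 to 1000 mm from the base axis. Payload 5.1 kg.
Tool frame: the origin (TCP) lies midway between the tips of the shut fingers; the grasp point (between the pads) lies 19 mm behind it; z points along the fingers, y is the line along which they close (so a half turn about z gives the same grasp; the last joint's range is limited). The gripper opens to 95 mm and grips with 3 to 60 N. Pads are 20 mm wide; open, the fingers measure 119 mm over their backs; the gripper's body (75 mm by 180 mm) begins 59 mm behind the grasp point.
Start: joints at [-0.083, 0.124, 1.65, -0, 1.367, -0.083], TCP at [649.988, -0.028, 181.756] pointing down, gripper open.
Joint ranges: [-2.61, 2.61], [-1.02, 2.33], [0.03, 2.71], [-1.35, 4.49], [0.32, 2.68], [-2.91, 2.91]. Speed limits (rad/s): [2.57, 2.57, 3.14, 3.14, 3.14, 3.14].

## Interface

Orientations are given as a unit quaternion [x, y, z, w].
In Python, from station import * gives the robot as it stands.
- The arm moves only by the tool drive_tool, never from a script. Its argument "targets" is a list of rows, each an object of numbers: "tx", "ty", "tz": the shift along the tool's x, y, z in units of 150 mm (1.0 is 150 mm); "roll": the turn about the tool's z in units of 1.5 rad (1.0 is 1.5 rad); "gripper": the gripper command: -1 is shut, 1 is fully open, values between are in proportion. A call has 1 to 8 rows; each row shifts and turns the commanded pose from where the row before left it, along the tool's axes as they then stand; what a row does not reach is not made up. A row lasts 1/10 s, in which the tool goes at most 50 mm and 8.59 degrees, less where a joint would pass 70% of its speed; a pose out of reach is approached as far as the arm can. A call with a number of a shift or a turn outside -1 to 1 is refused whole. A call with a gripper value outside its range is refused whole. The fingers move at their own pace and stop on an object; "force" is the grip in N (left out, the last holds). Time passes only in rows, so rows that do not move let the fingers close. It gives the time, the measured TCP pose, the force, the opening and the grip force at its end, in the units of the state.
- sense(): the state, without advancing time (a new reading comes with each control period).
- read_camera(name): name is "scene" or "side" or "wrist"; returns (picture, depth): 400x640x3 uint8, red, green, blue; 400x640 float32, mm along the optical axis (not along the pixel's ray), 0 where there is no reading.
- camera_model(name): a dict with "K" (3x3 intrinsics, pixels), "position" and "attitude" of the camera in the world. Camera axes: x right, y down, z forward; pixel columns grow to the right and rows downward; lengths in mm; the calibration is good to about 2 mm. The wrist camera is an equidistant fisheye: a pixel r from the principal point sees the ray r / f radians off the axis. A picture is of the moment at which its call begins: read the wrist's pose just before it. camera_model takes no time and is no camera call; for the wrist camera it gives the pose at the moment of the call.
- job_done(): hands the job in; it is judged then, once.
The state is a dict: "clock": time; "joint_pos": joint angles; "joint_velocities": joint speeds; "effort": joint torques, N m; "eef_pos": TCP position; "ee_rot": TCP orientation; "contact_force": force on the tool from outside, world axes, zero at the start; "torque": the same for the moment, N m; "gripper_width": finger opening in mm; "grasp_force": force on a finger pad.
Only numpy, scipy, OpenCV 4.12 (cv2) and the standard library are available. Lean on these libraries where they do the work, as an engineer would, in place of code of your own. Each camera call takes 0.05 s, during which the arm holds its last target. There are 200 camera calls.

## Working session

There is one attempt and no reset: what is moved stays moved. The work goes in short steps, Python scripts to look and compute and a tool call to move; the robot and the scene stay as the last step left them, time stands still between calls to the robot, and variables do not carry over. Pictures are saved under pics/ and viewed, at most 10 in all, crops included, and the job is handed in when it is done.

Besides the shell and the picture viewer there is one more tool, called after ">>>" as name([rows], argument=value, ...), one row to a line, values as JSON. drive_tool: Moves the arm, as the interface text tells. Shifts and turns lie within -1 to 1; 1 stands for 150 mm of shift or 1.5 rad of turn. Its arguments: {"type":"object","properties":{"targets":{"type":"array"},"force":{"type":"number"}},"required":["targets"]}

```bash
mkdir -p pics; cat > h.py <<'E'
from station import *
import numpy as np, cv2
from scipy.spatial.transform import Rotation as R
def pts(name):
    m=camera_model(name); im,d=read_camera(name)
    K=np.array(m["K"]); v,u=np.mgrid[0:400,0:640]
    c=np.stack([(u-K[0,2])/K[0,0]*d,(v-K[1,2])/K[1,1]*d,d],-1)
    a=np.array(m["attitude"]); Rm=a if a.shape==(3,3) else R.from_quat(a).as_matrix()
    W=c@Rm.T+np.array(m["position"]); W[d==0]=np.nan
    return im,W
E
python3 - <<'E'
from h import *
for n in ("scene","side"):
    im,W=pts(n); np.savez(f"{n}0.npz",im=im,W=W); cv2.imwrite(f"pics/{n}0.png",im[:,:,::-1])
    print(camera_model(n))
print(sense())
E
```

```text
{'K': array([[374.7839227 ,   0.        , 321.61442039],
       [  0.        , 374.7839227 , 196.06200412],
       [  0.        ,   0.        ,   1.        ]]), 'position': array([1075.35821279, -228.96694053,  929.1219666 ]), 'attitude': array([ 0.84425112,  0.44174104, -0.14204278, -0.26819536])}
{'K': array([[415.81997803,   0.        , 313.59382424],
       [  0.        , 415.81997803, 206.5693225 ],
       [  0.        ,   0.        ,   1.        ]]), 'position': array([438.49481883, 898.69687005, 850.06254479]), 'attitude': array([-0.06598461,  0.92109893, -0.38290894,  0.02456696])}
{'clock': 0.1, 'joint_pos': array([-8.25841296e-02,  1.24454311e-01,  1.65150482e+00, -7.35087849e-06,
        1.36748263e+00, -8.25965252e-02]), 'joint_velocities': array([ 0.00084839,  0.0004739 , -0.00187178,  0.00095298,  0.00049183,
        0.00021967]), 'effort': array([ 5.00436727e-04, -4.18875861e+01, -3.61097610e+01,  7.76667567e-02,
        4.61263221e-02, -8.66308574e-05]), 'eef_pos': array([6.49376452e+02, 3.05124405e-02, 1.80619965e+02]), 'ee_rot': array([ 7.07101569e-01,  7.07111389e-01, -6.00341720e-04, -7.03134459e-04]), 'contact_force': array([ 0.40532689,  0.05852404, -1.52099209]), 'torque': array([-0.01525274,  0.02103001, -0.02717298]), 'grasp_force': 0.0, 'gripper_width': 95.00921742612215}
```

View pics/scene0.png

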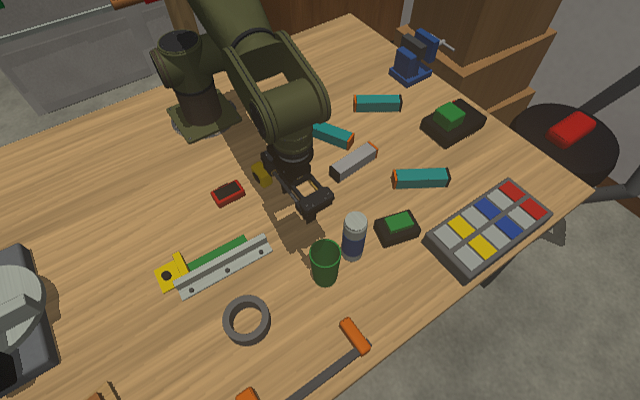

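View pics/side0.png

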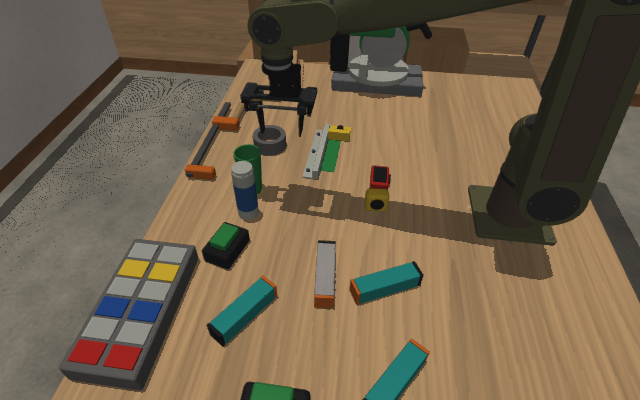

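```bash
python3 - <<'E'
from h import *
Z={n:np.load(f"{n}0.npz") for n in("scene","side")}
def p(n,u,v):
    print(n,u,v,np.round(np.nanmedian(Z[n]["W"][v-1:v+2,u-1:u+2].reshape(-1,3),0)))
for u,v in[(374,148),(336,166),(354,160),(355,218),(325,245),(398,222),(227,190),(260,170),(246,318),(240,240),(268,243),(181,290),(172,265)]:p("scene",u,v)
for u,v in[(326,268),(324,303),(243,170),(248,152),(226,245),(379,172),(376,195),(331,155),(323,130),(308,172),(340,131)]:p("side",u,v)
# tube from top points
for n in Z:
    W=Z[n]["W"];im=Z[n]["im"].astype(int)
    box=dict(scene=(140,185,325,382),side=(235,312,308,342))[n]
    s=np.zeros(W.shape[:2],bool);s[box[0]:box[1],box[2]:box[3]]=1
    m=s&(abs(W[...,2]-45)<4)
    q=W[m][:,:2].astype(np.float32);print(n,m.sum(),cv2.minAreaRect(q), np.median(W[m][:,2]))
    hsv=cv2.cvtColor(Z[n]["im"],cv2.COLOR_RGB2HSV)
    g=(hsv[...,0]>55)&(hsv[...,0]<75)&(hsv[...,1]>120)&(abs(W[...,2])<4)&(W[...,1]<-50)
    q=W[g][:,:2].astype(np.float32);print("patch",g.sum(),cv2.minAreaRect(q) if g.sum() else 0)
    al=(abs(W[...,2]-35)<2.5)&(hsv[...,1]<60)&(W[...,1]<-50)&(W[...,1]>-500)&(W[...,0]>550)&(W[...,0]<760)
    q=W[al][:,:2].astype(np.float32);print("fence",al.sum(),cv2.minAreaRect(q) if al.sum() else 0)
    ye=(abs(W[...,2]-35)<2.5)&(hsv[...,0]>20)&(hsv[...,0]<35)&(hsv[...,1]>150)&(W[...,1]<-150)
    q=W[ye][:,:2].astype(np.float32);print("stop",ye.sum(),cv2.minAreaRect(q) if ye.sum() else 0)
a=cv2.resize(cv2.cvtColor(Z["scene"]["im"],4)[100:320,140:440],None,fx=2.6,fy=2.6,interpolation=2);cv2.imwrite("pics/c1.png",a)
E
```

```text
scene 374 148 [497. 369.  44.]
scene 336 166 [490. 227.  43.]
scene 354 160 [504. 286.  45.]
scene 355 218 [729. 105. 169.]
scene 325 245 [725.  21. 116.]
scene 398 222 [758. 238.  63.]
scene 227 190 [371. -87.  31.]
scene 260 170 [384.  23.  61.]
scene 246 318 [ 729. -220.   -1.]
scene 240 240 [ 525. -130.    0.]
scene 268 243 [579. -70.  -1.]
scene 181 290 [ 572. -323.    5.]
scene 172 265 [ 493. -316.    6.]
side 326 268 [489. 298.  44.]
side 324 303 [483. 380.  20.]
side 243 170 [727. 116. 170.]
side 248 152 [757. -27. 114.]
side 226 245 [741. 276.  60.]
side 379 172 [373. -93.  31.]
side 376 195 [381.  42.  60.]
side 331 155 [ 531. -195.   -0.]
side 323 130 [ 570. -293.   32.]
side 308 172 [592. -92.   5.]
side 340 131 [ 512. -287.   33.]
scene 576 ((463.43572998046875, 289.6370544433594), (106.04580688476562, 171.01119995117188), 4.7646284103393555) 43.98611706678878
patch 437 ((522.560791015625, -198.54330444335938), (167.0769500732422, 23.95186996459961), 88.89131164550781)
fence 515 ((641.1559448242188, -203.0509033203125), (258.0354919433594, 169.3056640625), 88.37660217285156)
stop 154 ((526.6824951171875, -298.8377685546875), (38.790985107421875, 88.16161346435547), 68.1587142944336)
side 1051 ((492.04876708984375, 296.1169738769531), (44.84109115600586, 171.7463836669922), 4.853119373321533) 44.30654210327748
patch 401 ((533.0064086914062, -197.1396484375), (172.9646453857422, 43.24855422973633), 88.1664047241211)
fence 252 ((657.1049194335938, -197.85934448242188), (257.30792236328125, 203.1941680908203), 88.55549621582031)
stop 57 ((516.4181518554688, -290.10687255859375), (23.9695987701416, 70.95295715332031), 83.35880279541016)
```

View pics/c1.png

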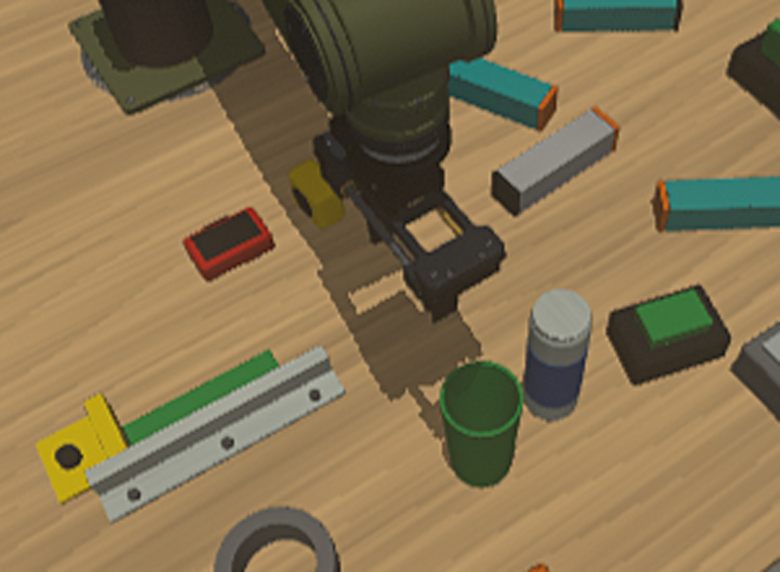

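The grey tube at scene px (354,161), with its black end at (336,170) and orange end at (374,148), is the one meant. The turquoise tubes at (377,103), (333,134) and (421,178) are decoys. The crop confirms this.
- Tube: centre about (492,296), yaw about +0.085.
- Station: origin about (533,-197), yaw about -0.03.

Next I'll move above the orange end.

>>> drive_tool([
  {"tx":0.24,"ty":-0.108,"roll":-0.056,"gripper":0.45},
  {"tx":0.24,"ty":-0.108},
  {"tx":0.24,"ty":-0.108},
  {"tx":0.24,"ty":-0.108},
  {"tx":0.24,"ty":-0.108},
  {"tx":0.24,"ty":-0.108},
  {"tx":0.24,"ty":-0.108},
  {"tx":0.24,"ty":-0.108},
], force=12)

```text
$.targets[0]: bad value
```

```bash
cat >> h.py <<'E'
def st():
    s=sense();q=R.from_quat(s["ee_rot"]).as_matrix()
    return s,np.array(s["eef_pos"]),q
def to(x,y,z):
    s,p,q=st();print("tcp",np.round(p,1),"yaw",round(np.arctan2(-q[0,0],q[1,0]),4),"w",round(s["gripper_width"],1),"F",np.round(s["contact_force"],1),"t",s["clock"])
    print("need t units",np.round(q.T@(np.array([x,y,z])-p)/150,3))
E
python3 - <<'E'
from h import *
to(486.5,361,100)
Z=np.load("side0.npz");W=Z["W"]
for u,v in[(353,288),(358,278),(412,268),(352,300)]:print(np.round(W[v,u]))
E
```

```text
tcp [649.4   0.  180.6] yaw 0.0 w 95.0 F [ 0.4  0.1 -1.5] t 0.1
need t units [ 2.406 -1.085  0.54 ]
[421. 341.  37.]
[412. 315.  42.]
[285. 269.  44.]
[420. 348.  -2.]
```

>>> drive_tool([
  {"tx":0.24,"ty":-0.108,"tz":0,"roll":-0.056,"gripper":0.45},
  {"tx":0.24,"ty":-0.108,"tz":0,"roll":0,"gripper":0.45},
  {"tx":0.24,"ty":-0.108,"tz":0,"roll":0,"gripper":0.45},
  {"tx":0.24,"ty":-0.108,"tz":0,"roll":0,"gripper":0.45},
  {"tx":0.24,"ty":-0.108,"tz":0,"roll":0,"gripper":0.45},
  {"tx":0.24,"ty":-0.108,"tz":0,"roll":0,"gripper":0.45},
  {"tx":0.24,"ty":-0.108,"tz":0,"roll":0,"gripper":0.45},
  {"tx":0.24,"ty":-0.108,"tz":0,"roll":0,"gripper":0.45},
], force=12)

```text
clock: 0.9
eef_pos: [498.4, 278.7, 181.3]
ee_rot: [0.677, 0.736, -0.0, -0.0]
contact_force: [-0.1, -0.1, -1.0]
gripper_width: 68.8
grasp_force: 0.0
```

```bash
python3 -c "
from h import *
to(486.5,361,100)"
```

```text
tcp [498.4 278.7 181.3] yaw 0.0839 w 68.8 F [-0.1 -0.1 -1. ] t 0.9
need t units [ 0.553 -0.033  0.542]
```

>>> drive_tool([
  {"tx":0.276,"ty":-0.016,"tz":0.1,"roll":0,"gripper":0.45},
  {"tx":0.277,"ty":-0.016,"tz":0.1,"roll":0,"gripper":0.45},
  {"tx":0,"ty":0,"tz":0.25,"roll":0,"gripper":0.45},
  {"tx":0,"ty":0,"tz":0.1,"roll":0,"gripper":0.45},
  {"tx":0,"ty":0,"tz":0,"roll":0,"gripper":0.45},
])

```text
clock: 1.4
eef_pos: [485.4, 358.1, 95.3]
ee_rot: [0.677, 0.736, -0.004, -0.001]
contact_force: [0.3, -0.4, -0.1]
gripper_width: 68.9
grasp_force: 0.0
```

```bash
python3 -c "
from h import *
to(486.5,361,5)
im,W=pts('side')
im2=cv2.resize(im[210:360,260:400],None,fx=5,fy=4,interpolation=2)
a,_=read_camera('wrist'); b=np.vstack([cv2.resize(im[220:330,250:410],(700,300)),])
cv2.imwrite('pics/w1.png',np.hstack([cv2.resize(a,(480,300)),cv2.resize(im[200:350,220:380],(320,300))])[:,:,::-1])"
```

```text
tcp [485.4 358.1  95.3] yaw 0.084 w 68.9 F [ 0.3 -0.4 -0.1] t 1.4
need t units [0.021 0.013 0.602]
```

View pics/w1.png

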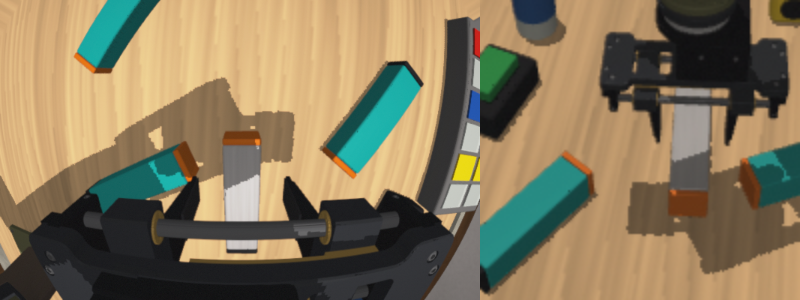

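The wrist view shows the tube's orange end at (241,137), centred between the fingertips at (195,185) and (290,185). I'll descend and grip.

>>> drive_tool([
  {"tx":0.02,"ty":0.01,"tz":0.25,"roll":0,"gripper":0.45},
  {"tx":0,"ty":0,"tz":0.25,"roll":0,"gripper":0.45},
  {"tx":0,"ty":0,"tz":0.09,"roll":0,"gripper":0.45},
  {"tx":0,"ty":0,"tz":0,"roll":0,"gripper":-1},
  {"tx":0,"ty":0,"tz":0,"roll":0,"gripper":-1},
  {"tx":0,"ty":0,"tz":0,"roll":0,"gripper":-1},
  {"tx":0,"ty":0,"tz":0,"roll":0,"gripper":-1},
  {"tx":0,"ty":0,"tz":0,"roll":0,"gripper":-1},
], force=20)

```text
clock: 2.3
eef_pos: [489.7, 363.5, 12.4]
ee_rot: [0.677, 0.736, 0.001, 0.0]
contact_force: [-5.0, -0.1, 8.5]
gripper_width: 33.9
grasp_force: 4.8
```

```bash
python3 -c "
from h import *
to(486.5,361,5)"
```

```text
tcp [489.7 363.5  12.4] yaw 0.0839 w 33.9 F [-5.  -0.1  8.5] t 2.3
need t units [-0.015 -0.022  0.049]
```

```bash
python3 -c "
from h import *
im,W=pts('side')
to(486.5,361,5)
a,_=read_camera('wrist')
cv2.imwrite('pics/w2.png',np.hstack([cv2.resize(a[100:360,160:480],(400,325)),cv2.resize(im[230:330,260:380],(390,325))])[:,:,::-1])"
```

```text
tcp [489.5 363.6  12.4] yaw 0.0839 w 30.7 F [-1.8  0.2  4. ] t 2.35
need t units [-0.015 -0.021  0.049]
```

View pics/w2.png

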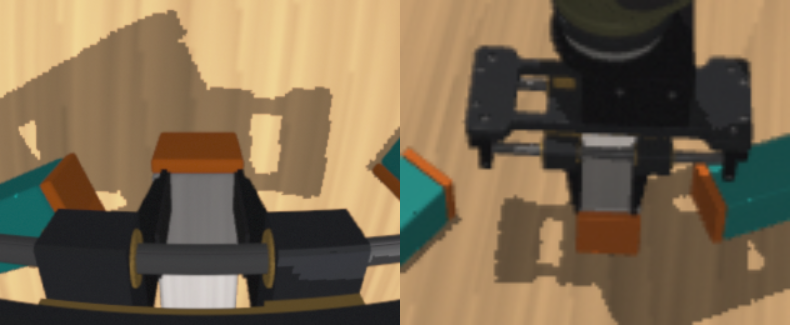

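>>> drive_tool([
  {"tx":0,"ty":0,"tz":0,"roll":0,"gripper":-1},
  {"tx":0,"ty":0,"tz":0,"roll":0,"gripper":-1},
], force=20)

```text
clock: 2.6
eef_pos: [489.7, 363.7, 12.4]
ee_rot: [0.677, 0.736, 0.001, 0.0]
contact_force: [-1.2, 0.3, 5.0]
gripper_width: 10.7
grasp_force: 2.7
```

```bash
python3 -c "
from h import *
im,W=pts('side')
to(486.5,361,5)
s=sense();print(s['grasp_force'],s['torque'],s['ee_rot'])
im,W=pts('scene');np.savez('s2.npz',im=im,W=W)
cv2.imwrite('pics/w3.png',cv2.resize(im[110:230,290:450],(800,600))[:,:,::-1])"
```

```text
tcp [489.8 363.7  12.4] yaw 0.0842 w 6.0 F [-1.5 -1.3  5.3] t 2.65
need t units [-0.016 -0.024  0.049]
2.5808224442153005 [ 0.01501124  0.26700192 -0.02684523] [6.76726415e-01 7.36233880e-01 1.01070584e-03 1.06102151e-04]
```

View pics/w3.png

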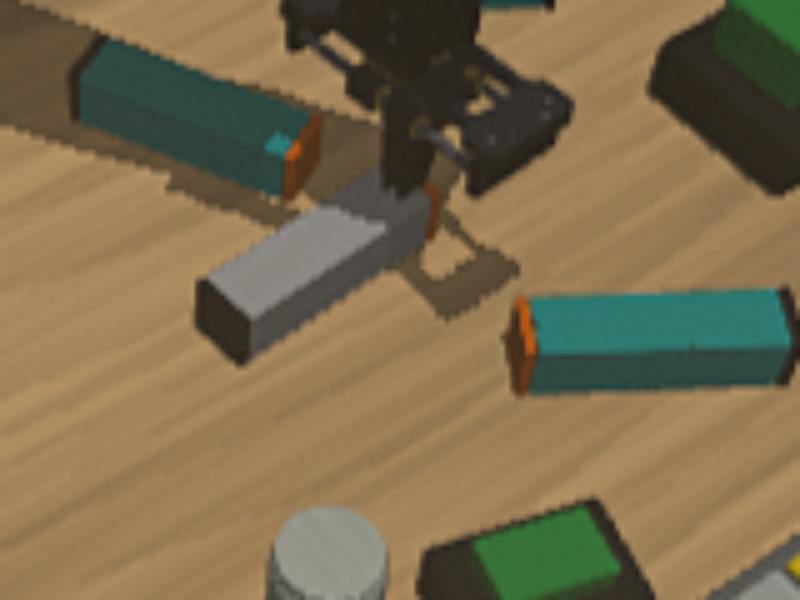

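```bash
python3 -c "
from h import *
W=np.load('s2.npz')['W']
for y in range(130,215,8):
  v,u=110+y//5,290+405//5; print(y,np.round(W[v,u]), np.round(W[v,u+4]))
print(cv2.Rodrigues)" | head -12; python3 -c "
from h import *
W=np.load('s2.npz')['W']
s=W[130:185,320:380].reshape(-1,3)
m=(abs(s[:,2]-45)<3);print(cv2.minAreaRect(s[m][:,:2].astype(np.float32)))"
```

```text
130 [521. 327. 142.] [527. 337. 140.]
138 [519. 329. 134.] [528. 336. 138.]
146 [499. 351.  96.] [504. 363.  93.]
154 [501. 349.  94.] [503. 364.  87.]
162 [500. 351.  83.] [502. 367.  76.]
170 [501. 352.  75.] [499. 372.  61.]
178 [503. 350.  74.] [499. 372.  56.]
186 [499. 356.  58.] [497. 375.  44.]
194 [498. 358.  50.] [501. 373.  44.]
202 [500. 357.  43.] [507. 368.  43.]
210 [506. 352.  42.] [509. 367.  35.]
<built-in function Rodrigues>
((425.7187194824219, 286.0796203613281), (182.89328002929688, 168.59568786621094), 5.343591690063477)
```

```bash
python3 -c "
from h import *
W=np.load('scene0.npz')['W'];V=np.load('s2.npz')['W']
s=W[150:225,255:335].reshape(-1,3);s=s[s[:,2]>150];print('start z min/pct',np.percentile(s[:,2],[0,1,5,10,25,50,75]))
for v in range(190,224,3): print(v,np.round(W[v,300:336:5,2]))
s=V[100:152,340:410].reshape(-1,3);k=(abs(s[:,1]-355)<60)&(abs(s[:,0]-490)<110)&(s[:,2]>48);print('now',np.percentile(s[k][:,2],[0,1,5,10,25,50,75]))
for v in range(100,152,3): print(v,np.round(V[v,345:412:5,2]))
"
```

```text
start z min/pct [210.85405884 221.23407904 294.93126253 305.30054393 324.92840243
 333.22762144 388.54403835]
190 [ -2.   1.  -0. 319. 333. 332. 335.   0.]
193 [331.   0.   1. 335. 334. 332. 334.  -3.]
196 [333.  -0. 334. 333. 333. 334.  nan  -2.]
199 [330. 332. 333. 332. 333. 332. 326.  -2.]
202 [332. 334. 335. 334. 332. 327. 304.  -4.]
205 [331. 333. 331. 334. 326. 302. 292.   0.]
208 [315. 331. 333. 326. 301. 290.  -3.   2.]
211 [312. 329. 326. 302. 291.  -1.   0.  -2.]
214 [297. 321. 302. 241.  -2.  -0.  -0.  -1.]
217 [ -1. 302. 243. 227.   0.   0.  -2.   4.]
220 [ -1.  -6. 229.  -2.  -2.  -2.  -1.   2.]
223 [ 1. -1. -3. -2. -2. -2. -2. -3.]
now [ 48.16268991  58.30660313  89.31029663 131.16530678 145.73447619
 164.61758746 192.21055907]
100 [  1.  -1.  45. 224. 231. 257. 264. 266. 263. 251.  42.  44.  -3.  -3.]
103 [ -6.  -1. 166. 223. 231. 247. 252. 253. 252. 232.  42.  43.  -2.   1.]
106 [  1. 164. 164. 212. 226. 235. 240. 239. 233.  29.  32.  27.  -1.   2.]
109 [ -0. 163. 164. 187. 214. 230.  nan 230. 231.  11.  14.  14.  -4.  -2.]
112 [  2. 164. 166. 174. 186. 217. 223. 223.
[... 305 characters left out ...]
153. 167.   1.  -3.   0.  -2.]
127 [ -4.   2.  -2. 136. 143. 157. 166. 145. 140. 156. 166. 166.   1.   1.]
130 [ 42.   1.  -3. 125. 135. 144. 162. 164.  -2. 165. 166. 166.  -1.   0.]
133 [ 47.  43.  -0.  -2.   1. 145. 142. 163. 165. 165. 166. 164.   2.   0.]
136 [ 42.  nan  -1.   1.   1. 135. 140.   3. 164. 168. 165. 152.  -3.  -1.]
139 [ 43.  43.  -0.   0.  -1.  79.  93. 140. 165. 166. 158. 125.  -3.  -4.]
142 [ 35.  29.   3.  -1.  -6.  79.  76. 135. 156. 156. 126.  -2.   0.  -3.]
145 [ 21.  13.  -3.  -1.  45.  66.  56.   0. 142. 128.  -3.   2.  -2.  -1.]
148 [ 10.  -1.  -4.  43.  43.  59.  44.  -1. 131.   1.   3.   2.  -3.  -4.]
151 [-1. -0. 44. 43. 43. 43. 42. -2. -1. -1. -1.  1. -2.  0.]
```

```bash
python3 -c "
from h import *
W=np.load('side0.npz')['W']
k=(W[...,2]>170)&(W[...,2]<262)&(abs(W[...,1])<40)&(W[...,0]>560)&(W[...,0]<740)
v,u=np.where(k);
for a in np.unique(v)[-22:]: print(a,[(b,*np.round(W[a,b]).astype(int)) for b in u[v==a]][:5])
"
```

```text
115 [(np.int64(262), np.int64(697), np.int64(1), np.int64(261)), (np.int64(263), np.int64(697), np.int64(-9), np.int64(255))]
116 [(np.int64(262), np.int64(697), np.int64(0), np.int64(258)), (np.int64(263), np.int64(697), np.int64(-7), np.int64(253))]
117 [(np.int64(258), np.int64(705), np.int64(11), np.int64(261)), (np.int64(259), np.int64(702), np.int64(13), np.int64(262)), (np.int64(260), np.int64(699), np.int64(12), np.int64(262)), (np.int64(261), np.int64(697), np.int64(11), np.int64(261)), (np.int64(262), np.int64(697), np.int64(3), np.int64(256))]
118 [(np.int64(258), np.int64(705), np.int64(13), np.int64(259)), (np.int64(259), np.int64(703), np.int64(9), np.int64(257)), (np.int64(260), np.int64(700), np.int64(11), np.int64(258)), (np.int64(261), np.int64(698), np.int64(8), np.int64(257)), (np.int64(262), np.int64(696), np.int64(7), np.int64(256))]
119 [(np.int64(258), np.int64(705), np.int64(12), np.int64(255)), (np.int64(259), np.int64(702), np.int64(13), np.int64(256)), (np.int64(260), np.int64(700), np.int64(13), np.int64(257)), (np.int64(261), np.int64(698), np.int64(10),
[... 3960 characters left out ...]
t64(212)), (np.int64(299), np.int64(599), np.int64(12), np.int64(226)), (np.int64(300), np.int64(596), np.int64(14), np.int64(228))]
133 [(np.int64(262), np.int64(698), np.int64(12), np.int64(213)), (np.int64(299), np.int64(599), np.int64(13), np.int64(224)), (np.int64(300), np.int64(596), np.int64(13), np.int64(224))]
134 [(np.int64(299), np.int64(599), np.int64(13), np.int64(220)), (np.int64(300), np.int64(597), np.int64(8), np.int64(218))]
135 [(np.int64(299), np.int64(599), np.int64(13), np.int64(217)), (np.int64(300), np.int64(597), np.int64(11), np.int64(216))]
136 [(np.int64(299), np.int64(600), np.int64(11), np.int64(213)), (np.int64(300), np.int64(597), np.int64(13), np.int64(215))]
```

The readings disagree with the cameras. The real fingertips sit about 31 mm above the reported TCP: they show at z≈213 when 181 is reported, and they now rest on the tube's top. I'll open, rise, and re-grip lower, to a reported z of about -26.

>>> drive_tool([
  {"tx":0,"ty":0,"tz":-0.2,"roll":0,"gripper":0.45},
  {"tx":-0.01,"ty":-0.015,"tz":0,"roll":0,"gripper":0.45},
  {"tx":0,"ty":0,"tz":0,"roll":0,"gripper":0.45},
  {"tx":0,"ty":0,"tz":0,"roll":0,"gripper":0.45},
  {"tx":0,"ty":0,"tz":0,"roll":0,"gripper":0.45},
  {"tx":0,"ty":0,"tz":0,"roll":0,"gripper":0.45},
  {"tx":0,"ty":0,"tz":0,"roll":0,"gripper":0.45},
  {"tx":0,"ty":0,"tz":0,"roll":0,"gripper":0.45},
])

```text
clock: 3.5
eef_pos: [486.9, 361.2, 40.4]
ee_rot: [0.677, 0.736, -0.0, -0.0]
contact_force: [0.3, 0.8, -0.6]
gripper_width: 61.8
grasp_force: 0.0
```

```bash
python3 -c "
from h import *
to(486.5,361,-25)
im,W=pts('side')
s=W[235:312,308:345].reshape(-1,3);m=abs(s[:,2]-45)<4
print(cv2.minAreaRect(s[m][:,:2].astype(np.float32)))
# oranges end
hsv=cv2.cvtColor(im,cv2.COLOR_RGB2HSV)[235:315,308:345].reshape(-1,3)
o=(hsv[:,0]<15)&(hsv[:,1]>150)&(s[:,2]>10);print(np.nanmean(s[o],0),np.nanmax(s[o][:,1]),np.nanpercentile(s[o][:,0],[2,98]))
"
```

```text
tcp [486.9 361.2  40.4] yaw 0.084 w 61.8 F [ 0.3  0.8 -0.6] t 3.5
need t units [-0.001 -0.002  0.436]
((488.9849853515625, 331.2742004394531), (44.75117874145508, 102.66876983642578), 4.921192169189453)Traceback (most recent call last):
  File "<string>", line 9, in <module>
    o=(hsv[:,0]<15)&(hsv[:,1]>150)&(s[:,2]>10);print(np.nanmean(s[o],0),np.nanmax(s[o][:,1]),np.nanpercentile(s[o][:,0],[2,98]))
      ~~~~~~~~~~~~~~~~~~~~~~~~~~~~^^~~~~~~~~~~
ValueError: operands could not be broadcast together with shapes (2960,) (2849,)
```

>>> drive_tool([
  {"tx":0,"ty":0,"tz":0.2,"roll":0,"gripper":0.45},
  {"tx":0,"ty":0,"tz":0.2,"roll":0,"gripper":0.45},
  {"tx":0,"ty":0,"tz":0.03,"roll":0,"gripper":0.45},
  {"tx":0,"ty":0,"tz":0,"roll":0,"gripper":-1},
  {"tx":0,"ty":0,"tz":0,"roll":0,"gripper":-1},
  {"tx":0,"ty":0,"tz":0,"roll":0,"gripper":-1},
  {"tx":0,"ty":0,"tz":0,"roll":0,"gripper":-1},
  {"tx":0,"ty":0,"tz":0,"roll":0,"gripper":-1},
], force=20)

```text
clock: 4.35
eef_pos: [488.0, 362.1, -21.9]
ee_rot: [0.677, 0.736, 0.001, 0.0]
contact_force: [-0.8, 1.2, 6.4]
gripper_width: 44.9
grasp_force: 20.0
```

>>> drive_tool([
  {"tx":0,"ty":0.029,"tz":0,"roll":0.019,"gripper":-1},
  {"tx":0,"ty":0.029,"tz":0,"roll":0.019,"gripper":-1},
  {"tx":0,"ty":0.029,"tz":0,"roll":0.019,"gripper":-1},
  {"tx":0,"ty":0.029,"tz":0,"roll":0.019,"gripper":-1},
  {"tx":0,"ty":0,"tz":0,"roll":0,"gripper":-1},
  {"tx":0,"ty":0,"tz":0,"roll":0,"gripper":-1},
], force=25)

```text
clock: 4.95
eef_pos: [504.7, 363.1, -21.9]
ee_rot: [0.718, 0.696, 0.001, -0.0]
contact_force: [-3.8, 1.0, 7.1]
gripper_width: 45.1
grasp_force: 25.0
```

```bash
python3 -c "
from h import *
to(500,361,-25)
im,W=pts('side')
s=W[225:312,300:350].reshape(-1,3);m=abs(s[:,2]-45)<2.5
r=cv2.minAreaRect(s[m][:,:2].astype(np.float32));print(r)
def arc(y,z,t0,t1,n):
    a=np.arctan2(z,y);r=np.hypot(y,z);t=np.radians(np.linspace(t0,t1,n+1))+a
    P=np.stack([r*np.cos(t),-r*np.sin(t)],1);print(np.round(np.diff(P,axis=0)/150,3).tolist())
arc(150,29,0,90,16)
arc(22.5,150,0,90,16)
"
```

```text
tcp [504.7 363.1 -21.9] yaw -0.0309 w 45.1 F [-3.8  1.   7.1] t 4.95
need t units [-0.015 -0.031  0.021]
((504.04522705078125, 359.5045166015625), (48.47162628173828, 61.84280014038086), 89.95927429199219)
[[-0.024, -0.097], [-0.033, -0.094], [-0.042, -0.091], [-0.051, -0.086], [-0.059, -0.081], [-0.067, -0.074], [-0.074, -0.068], [-0.08, -0.06], [-0.085, -0.052], [-0.09, -0.043], [-0.094, -0.034], [-0.097, -0.025], [-0.099, -0.015], [-0.1, -0.005], [-0.1, 0.004], [-0.099, 0.014]]
[[-0.099, -0.01], [-0.099, -0.0], [-0.099, 0.01], [-0.097, 0.019], [-0.095, 0.029], [-0.092, 0.038], [-0.088, 0.047], [-0.083, 0.055], [-0.077, 0.063], [-0.07, 0.07], [-0.063, 0.077], [-0.055, 0.082], [-0.047, 0.087], [-0.038, 0.092], [-0.029, 0.095], [-0.02, 0.097]]
```

>>> drive_tool([
  {"tx":-0.024,"ty":0,"tz":-0.097,"roll":0,"gripper":-1},
  {"tx":-0.033,"ty":0,"tz":-0.094,"roll":0,"gripper":-1},
  {"tx":-0.042,"ty":0,"tz":-0.091,"roll":0,"gripper":-1},
  {"tx":-0.051,"ty":0,"tz":-0.086,"roll":0,"gripper":-1},
  {"tx":0,"ty":0,"tz":0,"roll":0,"gripper":-1},
], force=14)

```text
clock: 5.5
eef_pos: [505.4, 339.1, 34.5]
ee_rot: [0.718, 0.696, 0.002, 0.001]
contact_force: [0.3, -0.9, -0.8]
gripper_width: 44.8
grasp_force: 14.0
```

```bash
cat >> h.py <<'E'
def tube(n="side",d=70):
    "tilt and outline of tube by points near the gripper line"
    im,W=pts(n); hsv=cv2.cvtColor(im,cv2.COLOR_RGB2HSV); s,p,q=st()
    near=(abs(W[...,0]-p[0])<40)&(abs(W[...,1]-p[1])<260)
    for nm,m in(("orange",(hsv[...,0]<14)&(hsv[...,1]>150)&(hsv[...,2]>60)),):
        k=m&near; 
        if k.sum()>5: print(n,nm,k.sum(),"c",np.round(np.nanmean(W[k],0)),"min",np.round(np.nanpercentile(W[k],3,axis=0)),"max",np.round(np.nanpercentile(W[k],97,axis=0)))
    return im,W
E
python3 -c "
from h import *
to(504,300,-25)
tube('side'); im,W=tube('scene'); cv2.imwrite('pics/l1.png',cv2.resize(im[60:220,260:480],(800,582))[:,:,::-1])
"
```

```text
tcp [505.4 339.1  34.5] yaw -0.0308 w 44.8 F [ 0.3 -0.9 -0.8] t 5.5
need t units [-0.261 -0.003  0.396]
side orange 363 c [505. 360.  85.] min [484. 350.  65.] max [526. 369. 104.]
```

View pics/l1.png

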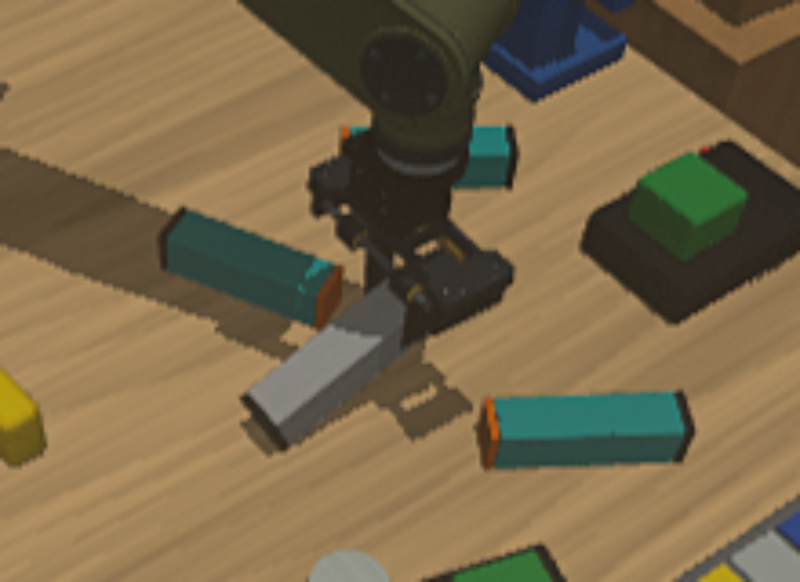

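The tube tips as planned: the orange face is at z≈85, right for a 22° tilt. Continuing up to standing.

>>> drive_tool([
  {"tx":-0.059,"ty":0,"tz":-0.081,"roll":0,"gripper":-1},
  {"tx":-0.067,"ty":0,"tz":-0.074,"roll":0,"gripper":-1},
  {"tx":-0.074,"ty":0,"tz":-0.068,"roll":0,"gripper":-1},
  {"tx":-0.08,"ty":0,"tz":-0.06,"roll":0,"gripper":-1},
  {"tx":-0.085,"ty":0,"tz":-0.052,"roll":0,"gripper":-1},
  {"tx":-0.09,"ty":0,"tz":-0.043,"roll":0,"gripper":-1},
  {"tx":0,"ty":0,"tz":0,"roll":0,"gripper":-1},
], force=14)

```text
clock: 6.3
eef_pos: [502.3, 269.5, 89.3]
ee_rot: [0.718, 0.696, 0.001, 0.001]
contact_force: [-0.3, 0.2, -5.2]
gripper_width: 45.3
grasp_force: 14.0
```

```bash
python3 -c "
from h import *
to(504,300,-25)
tube('side')
"
```

```text
tcp [502.3 269.5  89.3] yaw -0.0319 w 45.3 F [-0.3  0.2 -5.2] t 6.3
need t units [0.203 0.004 0.762]
side orange 395 c [502. 293. 146.] min [481. 278. 132.] max [523. 308. 160.]
```

```bash
cat >> h.py <<'E'
def arc(y,z,t1,n):
    a=np.arctan2(z,y);r=np.hypot(y,z);t=np.radians(np.linspace(0,t1,n+1))+a
    P=np.stack([r*np.cos(t),-r*np.sin(t)],1);print(np.round(np.diff(P,axis=0)/150,3).tolist())
E
python3 -c "
from h import *
arc(68.5,139,40,8)"
```

```text
[[-0.083, -0.036], [-0.085, -0.029], [-0.088, -0.021], [-0.089, -0.014], [-0.09, -0.006], [-0.09, 0.002], [-0.09, 0.01], [-0.088, 0.018]]
```

>>> drive_tool([
  {"tx":-0.083,"ty":0,"tz":-0.036,"roll":0,"gripper":-1},
  {"tx":-0.085,"ty":0,"tz":-0.029,"roll":0,"gripper":-1},
  {"tx":-0.088,"ty":0,"tz":-0.021,"roll":0,"gripper":-1},
  {"tx":-0.089,"ty":0,"tz":-0.014,"roll":0,"gripper":-1},
  {"tx":-0.09,"ty":0,"tz":-0.006,"roll":0,"gripper":-1},
  {"tx":0,"ty":0,"tz":0,"roll":0,"gripper":-1},
], force=8)

```text
clock: 6.95
eef_pos: [499.9, 204.3, 104.8]
ee_rot: [0.718, 0.696, -0.0, 0.0]
contact_force: [-2.4, 0.2, 0.3]
gripper_width: 45.1
grasp_force: 8.0
```

```bash
python3 -c "
from h import *
to(504,300,-25)
im,W=tube('side')
k=(abs(W[...,0]-503)<60)&(W[...,1]>130)&(W[...,1]<290)&(W[...,2]>6)&(W[...,2]<110)&(im.max(2)>0)
import collections
for z in range(10,110,15):
    s=W[k&(abs(W[...,2]-z)<5)]; print(z,len(s),np.round(np.percentile(s[:,0],[5,95])) if len(s) else 0,np.round(np.percentile(s[:,1],[5,50,95])) if len(s) else 0)
"
```

```text
tcp [499.9 204.3 104.8] yaw -0.0318 w 45.1 F [-2.4  0.2  0.3] t 6.95
need t units [0.639 0.007 0.865]
side orange 342 c [499. 228. 168.] min [478. 208. 161.] max [520. 247. 175.]
10 25 [477. 518.] [203. 207. 208.]
25 36 [476. 518.] [202. 211. 212.]
40 32 [476. 516.] [193. 214. 216.]
55 35 [476. 515.] [192. 219. 221.]
70 43 [476. 517.] [205. 223. 224.]
85 37 [477. 517.] [208. 226. 229.]
100 42 [477. 516.] [209. 230. 232.]
```

>>> drive_tool([
  {"tx":-0.09,"ty":0,"tz":0.004,"roll":0,"gripper":-1},
  {"tx":-0.09,"ty":0,"tz":0.012,"roll":0,"gripper":-1},
  {"tx":-0.065,"ty":0,"tz":0.014,"roll":0,"gripper":-1},
  {"tx":0,"ty":0,"tz":0,"roll":0,"gripper":-1},
  {"tx":0,"ty":0,"tz":0,"roll":0,"gripper":-1},
], force=8)

```text
clock: 7.5
eef_pos: [499.1, 167.8, 100.2]
ee_rot: [0.718, 0.696, -0.0, 0.001]
contact_force: [-2.2, -1.8, 5.0]
gripper_width: 44.8
grasp_force: 8.0
```

```bash
cat >>h.py <<'E'
def prof(y0,y1,x=503):
    im,W=tube('side')
    k=(abs(W[...,0]-x)<60)&(W[...,1]>y0)&(W[...,1]<y1)&(W[...,2]>6)
    for z in range(10,130,20):
        s=W[k&(abs(W[...,2]-z)<5)]
        if len(s):print(z,len(s),np.round(np.percentile(s[:,0],[5,95])),np.round(np.percentile(s[:,1],[5,50,95])))
E
python3 -c "
from h import *
to(499,185,70)
prof(100,290)
"
```

```text
tcp [499.1 167.8 100.2] yaw -0.0304 w 44.8 F [-2.2 -1.8  5. ] t 7.5
need t units [ 0.115 -0.004  0.201]
side orange 280 c [499. 189. 169.] min [478. 166. 164.] max [520. 209. 172.]
10 36 [478. 518.] [202. 204. 207.]
30 44 [476. 518.] [190. 204. 207.]
50 45 [476. 518.] [197. 206. 208.]
70 51 [477. 518.] [202. 206. 208.]
90 53 [476. 517.] [180. 206. 208.]
110 49 [476. 517.] [195. 207. 209.]
```

>>> drive_tool([
  {"tx":0,"ty":0,"tz":0,"roll":0,"gripper":0.3},
  {"tx":0,"ty":0,"tz":0,"roll":0,"gripper":0.3},
  {"tx":0,"ty":0,"tz":0,"roll":0,"gripper":0.3},
  {"tx":0.05,"ty":0,"tz":0,"roll":0,"gripper":0.3},
  {"tx":0.047,"ty":0,"tz":0,"roll":0,"gripper":0.3},
  {"tx":0,"ty":0,"tz":0,"roll":0,"gripper":0.3},
])

```text
clock: 8.15
eef_pos: [499.1, 184.9, 99.5]
ee_rot: [0.717, 0.697, 0.0, -0.0]
contact_force: [-0.4, -0.5, 0.8]
gripper_width: 61.9
grasp_force: 0.0
```

```bash
python3 -c "
from h import *
to(499,182,100)
prof(100,290)
"
```

```text
tcp [499.1 184.9  99.5] yaw -0.0287 w 61.9 F [-0.4 -0.5  0.8] t 8.15
need t units [-0.019  0.    -0.003]
side orange 269 c [498. 185. 169.] min [477. 161. 164.] max [518. 204. 171.]
10 38 [476. 518.] [202. 204. 206.]
30 48 [476. 516.] [192. 204. 206.]
50 48 [476. 517.] [197. 204. 206.]
70 50 [477. 518.] [201. 204. 206.]
90 60 [476. 517.] [189. 204. 206.]
110 54 [476. 518.] [196. 203. 205.]
```

>>> drive_tool([
  {"tx":-0.02,"ty":-0.01,"tz":0,"roll":0,"gripper":0.3},
  {"tx":0,"ty":0,"tz":0,"roll":0,"gripper":-1},
  {"tx":0,"ty":0,"tz":0,"roll":0,"gripper":-1},
  {"tx":0,"ty":0,"tz":0,"roll":0,"gripper":-1},
  {"tx":0,"ty":0,"tz":0,"roll":0,"gripper":-1},
], force=8)

```text
clock: 8.7
eef_pos: [497.7, 180.8, 99.6]
ee_rot: [0.718, 0.696, 0.0, 0.0]
contact_force: [0.3, -0.6, -0.9]
gripper_width: 45.4
grasp_force: 8.0
```

>>> drive_tool([
  {"tx":-0.05,"ty":0,"tz":-0.006,"roll":0,"gripper":-1},
  {"tx":-0.099,"ty":0,"tz":-0.005,"roll":0,"gripper":-1},
  {"tx":-0.099,"ty":0,"tz":0.005,"roll":0,"gripper":-1},
  {"tx":-0.099,"ty":0,"tz":0.013,"roll":0,"gripper":-1},
  {"tx":-0.096,"ty":0,"tz":0.023,"roll":0,"gripper":-1},
  {"tx":0,"ty":0,"tz":0,"roll":0,"gripper":-1},
], force=8)

```text
clock: 9.3
eef_pos: [495.4, 111.9, 94.8]
ee_rot: [0.718, 0.696, -0.001, 0.001]
contact_force: [0.3, -1.2, 0.5]
gripper_width: 44.7
grasp_force: 8.0
```

```bash
python3 -c "
from h import *
to(499,182,100)
prof(30,290)
"
```

```text
tcp [495.4 111.9  94.8] yaw -0.0324 w 44.7 F [ 0.3 -1.2  0.5] t 9.3
need t units [ 0.468  0.009 -0.036]
side orange 130 c [495. 119. 166.] min [475.  95. 157.] max [515. 133. 172.]
10 1 [474. 474.] [173. 173. 173.]
30 65 [475. 517.] [182. 193. 197.]
50 75 [475. 517.] [178. 184. 188.]
70 72 [474. 516.] [163. 175. 180.]
90 74 [475. 515.] [161. 166. 171.]
110 73 [475. 516.] [154. 157. 161.]
```

```bash
python3 -c "
from h import *
arc(-45,145,64,12)"
```

```text
[[-0.089, 0.032], [-0.085, 0.04], [-0.081, 0.048], [-0.076, 0.055], [-0.071, 0.062], [-0.065, 0.068], [-0.058, 0.074], [-0.051, 0.079], [-0.043, 0.084], [-0.035, 0.087], [-0.027, 0.09], [-0.019, 0.092]]
```

>>> drive_tool([
  {"tx":-0.089,"ty":0,"tz":0.032,"roll":0,"gripper":-1},
  {"tx":-0.085,"ty":0,"tz":0.04,"roll":0,"gripper":-1},
  {"tx":-0.081,"ty":0,"tz":0.048,"roll":0,"gripper":-1},
  {"tx":-0.076,"ty":0,"tz":0.055,"roll":0,"gripper":-1},
  {"tx":-0.071,"ty":0,"tz":0.062,"roll":0,"gripper":-1},
  {"tx":0,"ty":0,"tz":0,"roll":0,"gripper":-1},
], force=10)

```text
clock: 9.95
eef_pos: [492.7, 52.3, 57.3]
ee_rot: [0.718, 0.696, -0.001, -0.0]
contact_force: [0.8, -1.5, -2.2]
gripper_width: 45.0
grasp_force: 10.0
```

```bash
python3 -c "
from h import *
to(499,182,100)
prof(-60,290)
"
```

```text
tcp [492.7  52.3  57.3] yaw -0.0318 w 45.0 F [ 0.8 -1.5 -2.2] t 9.95
need t units [ 0.865  0.014 -0.286]
side orange 48 c [491.  60. 139.] min [471.  57. 135.] max [512.  64. 143.]
10 3 [474. 502.] [155. 166. 172.]
30 19 [473. 519.] [159. 185. 188.]
50 110 [474. 516.] [157. 167. 175.]
70 106 [473. 515.] [134. 144. 151.]
90 111 [471. 515.] [ 74. 119. 127.]
110 124 [468. 517.] [ 65.  94. 102.]
```

>>> drive_tool([
  {"tx":-0.065,"ty":0,"tz":0.068,"roll":0,"gripper":-1},
  {"tx":-0.058,"ty":0,"tz":0.074,"roll":0,"gripper":-1},
  {"tx":-0.051,"ty":0,"tz":0.079,"roll":0,"gripper":-1},
  {"tx":-0.043,"ty":0,"tz":0.084,"roll":0,"gripper":-1},
  {"tx":-0.035,"ty":0,"tz":0.087,"roll":0,"gripper":-1},
  {"tx":-0.027,"ty":0,"tz":0.07,"roll":0,"gripper":-1},
  {"tx":0,"ty":0,"tz":0,"roll":0,"gripper":-1},
], force=10)

```text
clock: 10.7
eef_pos: [490.7, 12.3, -12.3]
ee_rot: [0.718, 0.696, -0.001, -0.002]
contact_force: [0.5, -0.3, -3.6]
gripper_width: 45.5
grasp_force: 10.0
```

```bash
python3 -c "
from h import *
to(499,182,100)
prof(-60,290)
"
```

```text
tcp [490.7  12.3 -12.3] yaw -0.0312 w 45.5 F [ 0.5 -0.3 -3.6] t 10.7
need t units [ 1.133  0.017 -0.748]
side orange 33 c [491.   6.  69.] min [471.   1.  66.] max [511.  10.  71.]
10 31 [472. 513.] [150. 164. 166.]
30 59 [464. 515.] [ 24. 166. 169.]
50 348 [471. 515.] [ 72. 124. 158.]
70 155 [465. 518.] [ 4. 21. 40.]
90 5 [515. 515.] [ 4. 23. 25.]
110 116 [448. 556.] [-14.  43.  50.]
```

>>> drive_tool([
  {"tx":-0.015,"ty":0,"tz":0.05,"roll":0,"gripper":-1},
  {"tx":-0.01,"ty":0,"tz":0.05,"roll":0,"gripper":-1},
  {"tx":0,"ty":0,"tz":0,"roll":0,"gripper":-1},
], force=8)

```text
clock: 11.05
eef_pos: [491.5, 8.7, -25.9]
ee_rot: [0.718, 0.696, -0.0, -0.001]
contact_force: [-0.6, -0.3, -2.2]
gripper_width: 44.7
grasp_force: 8.0
```

```bash
python3 -c "
from h import *
to(499,182,100)
prof(-60,290)
"
```

```text
tcp [491.5   8.7 -25.9] yaw -0.0302 w 44.7 F [-0.6 -0.3 -2.2] t 11.05
need t units [ 1.157  0.014 -0.839]
side orange 30 c [491.   1.  54.] min [471.  -3.  51.] max [511.   5.  57.]
10 44 [470. 515.] [ 49. 163. 165.]
30 58 [464. 517.] [ 18. 163. 166.]
50 619 [472. 514.] [  7.  74. 146.]
70 9 [461. 522.] [ 3. 20. 22.]
90 31 [448. 537.] [40. 44. 46.]
110 148 [450. 536.] [-14.  31.  46.]
```

>>> drive_tool([
  {"tx":0,"ty":0,"tz":0.025,"roll":0,"gripper":-1},
  {"tx":0,"ty":0,"tz":0,"roll":0,"gripper":-1},
  {"tx":0,"ty":0,"tz":0,"roll":0,"gripper":-1},
  {"tx":0,"ty":0,"tz":0,"roll":0,"gripper":-1},
], force=3)

```text
clock: 11.5
eef_pos: [492.3, 8.8, -28.5]
ee_rot: [0.718, 0.696, 0.0, -0.0]
contact_force: [-0.8, 0.1, -2.7]
gripper_width: 45.1
grasp_force: 3.0
```

>>> drive_tool([
  {"tx":0,"ty":0,"tz":0,"roll":0,"gripper":0.3},
  {"tx":0,"ty":0,"tz":0,"roll":0,"gripper":0.3},
  {"tx":0,"ty":0,"tz":0,"roll":0,"gripper":0.3},
  {"tx":0,"ty":0,"tz":-0.25,"roll":0,"gripper":0.45},
  {"tx":0,"ty":0,"tz":-0.3,"roll":0,"gripper":0.45},
  {"tx":0.3,"ty":0,"tz":0,"roll":0,"gripper":0.45},
  {"tx":0.3,"ty":0,"tz":0,"roll":0,"gripper":0.45},
  {"tx":0.2,"ty":0,"tz":0,"roll":0,"gripper":0.45},
])

```text
clock: 12.3
eef_pos: [496.6, 130.7, 55.2]
ee_rot: [0.718, 0.697, 0.001, 0.0]
contact_force: [0.4, -0.2, 0.2]
gripper_width: 69.3
grasp_force: 0.0
```

```bash
cat >>h.py <<'E'
def lying(y0,y1,x0,x1,n="side"):
    im,W=pts(n);k=(abs(W[...,2]-44.5)<4)&(W[...,1]>y0)&(W[...,1]<y1)&(W[...,0]>x0)&(W[...,0]<x1)
    k=cv2.morphologyEx(k.astype(np.uint8),cv2.MORPH_OPEN,np.ones((3,3)))>0
    r=cv2.minAreaRect(W[k][:,:2].astype(np.float32));q=W[k][:,:2];print(n,k.sum(),r,np.round(np.percentile(q,[1,99],axis=0),1));return im,W
E
python3 -c "
from h import *
to(495,140,100)
lying(-60,200,450,540);lying(-60,200,450,540,'scene')
"
```

```text
tcp [496.6 130.7  55.2] yaw -0.0297 w 69.3 F [ 0.4 -0.2  0.2] t 12.3
need t units [ 0.062 -0.012 -0.298]
side 611 ((493.8529052734375, 89.3289566040039), (150.3155059814453, 44.87654495239258), 88.47018432617188) [[471.5  17.2]
 [515.9 163.2]]
scene 603 ((494.5580749511719, 70.86335754394531), (160.31430053710938, 46.59836959838867), 87.6865463256836) [[471.3  -7.8]
 [516.7 145.4]]
```

>>> drive_tool([
  {"tx":0.085,"ty":-0.01,"tz":0.2,"roll":0,"gripper":0.45},
  {"tx":0,"ty":0,"tz":0.2,"roll":0,"gripper":0.45},
  {"tx":0,"ty":0,"tz":0.15,"roll":0,"gripper":0.45},
  {"tx":0,"ty":0,"tz":0,"roll":0,"gripper":-1},
  {"tx":0,"ty":0,"tz":0,"roll":0,"gripper":-1},
  {"tx":0,"ty":0,"tz":0,"roll":0,"gripper":-1},
  {"tx":0,"ty":0,"tz":0,"roll":0,"gripper":-1},
  {"tx":0,"ty":0,"tz":0,"roll":0,"gripper":-1},
], force=10)

```text
clock: 13.2
eef_pos: [495.7, 141.2, -27.4]
ee_rot: [0.718, 0.696, 0.001, 0.001]
contact_force: [0.2, -1.7, 2.8]
gripper_width: 45.2
grasp_force: 10.0
```

```bash
python3 -c "
from h import *
to(495.5,143.5,-28)
arc(151.5,24,90,18)
"
```

```text
tcp [495.7 141.2 -27.4] yaw -0.03 w 45.2 F [ 0.2 -1.7  2.8] t 13.2
need t units [ 0.016 -0.002  0.004]
[[-0.018, -0.087], [-0.025, -0.086], [-0.033, -0.083], [-0.04, -0.08], [-0.047, -0.076], [-0.053, -0.072], [-0.059, -0.067], [-0.065, -0.061], [-0.07, -0.056], [-0.074, -0.049], [-0.078, -0.043], [-0.082, -0.036], [-0.085, -0.028], [-0.087, -0.021], [-0.088, -0.013], [-0.089, -0.005], [-0.089, 0.002], [-0.089, 0.01]]
```

>>> drive_tool([
  {"tx":-0.018,"ty":0,"tz":-0.087,"roll":0,"gripper":-1},
  {"tx":-0.025,"ty":0,"tz":-0.086,"roll":0,"gripper":-1},
  {"tx":-0.033,"ty":0,"tz":-0.083,"roll":0,"gripper":-1},
  {"tx":-0.04,"ty":0,"tz":-0.08,"roll":0,"gripper":-1},
  {"tx":-0.047,"ty":0,"tz":-0.076,"roll":0,"gripper":-1},
  {"tx":-0.053,"ty":0,"tz":-0.072,"roll":0,"gripper":-1},
  {"tx":-0.059,"ty":0,"tz":-0.067,"roll":0,"gripper":-1},
], force=10)

```text
clock: 13.9
eef_pos: [493.5, 99.4, 55.1]
ee_rot: [0.718, 0.696, 0.0, 0.0]
contact_force: [-0.4, -0.5, -4.9]
gripper_width: 44.7
grasp_force: 10.0
```

>>> drive_tool([
  {"tx":-0.065,"ty":0,"tz":-0.061,"roll":0,"gripper":-1},
  {"tx":-0.07,"ty":0,"tz":-0.056,"roll":0,"gripper":-1},
  {"tx":-0.074,"ty":0,"tz":-0.049,"roll":0,"gripper":-1},
  {"tx":0,"ty":0,"tz":0,"roll":0,"gripper":-1},
], force=9)

```text
clock: 14.3
eef_pos: [493.6, 67.3, 80.4]
ee_rot: [0.718, 0.696, 0.001, 0.001]
contact_force: [0.5, 0.8, -2.0]
gripper_width: 44.9
grasp_force: 9.0
```

```bash
cat >>h.py <<'E'
def slope(y0,y1,x=495):
    s,p,q=st();im,W=pts('side');k=(abs(W[...,0]-x)<14)&(W[...,1]>y0)&(W[...,1]<y1)&(W[...,2]>8)&(W[...,2]<p[2]+20)
    s=W[k];zz=np.arange(10,p[2]+20,6)
    # visible (+y) side: outermost y at each height
    e=np.array([(z,np.percentile(s[abs(s[:,2]-z)<3][:,1],70)) for z in zz if (abs(s[:,2]-z)<3).sum()>4]);print(np.round(e).astype(int).tolist())
    return im,W
E
python3 -c "
from h import *
to(495.5,143.5,-28)
slope(-60,200)
"
```

```text
tcp [493.6  67.3  80.4] yaw -0.0316 w 44.9 F [ 0.5  0.8 -2. ] t 14.3
need t units [ 0.508 -0.005  0.722]
[]
```

```bash
python3 -c "
from h import *
im,W=pts('side')
k=(abs(W[...,0]-494)<24)&(W[...,1]>-40)&(W[...,1]<130)&(W[...,2]>4)&(W[...,2]<165)
for z in range(10,165,8):
    s=W[k&(abs(W[...,2]-z)<4)]
    if len(s):print(z,len(s),np.round(np.percentile(s[:,0],[5,95])),np.round(np.percentile(s[:,1],[5,30,50,70,95])))
"
```

```text
10 5 [471. 499.] [ 4.  6.  8.  9. 10.]
18 6 [485. 511.] [11. 12. 14. 15. 17.]
26 3 [479. 503.] [19. 20. 20. 22. 23.]
34 7 [473. 510.] [25. 26. 26. 27. 28.]
42 5 [484. 508.] [34. 35. 36. 36. 36.]
50 7 [473. 505.] [39. 40. 40. 42. 43.]
58 3 [492. 510.] [45. 46. 47. 47. 47.]
66 8 [478. 507.] [52. 53. 54. 55. 58.]
74 8 [473. 508.] [59. 60. 62. 62. 65.]
82 7 [474. 509.] [59. 68. 71. 72. 72.]
90 7 [470. 498.] [64. 73. 75. 76. 77.]
98 10 [471. 510.] [69. 81. 82. 84. 86.]
106 6 [474. 502.] [87. 88. 89. 90. 91.]
114 7 [476. 512.] [93. 94. 95. 97. 99.]
122 14 [470. 509.] [ 79.  97. 102. 104. 107.]
130 78 [472. 514.] [ 97. 102. 104. 106. 109.]
138 77 [473. 514.] [ 88.  93.  96.  97. 101.]
146 85 [474. 515.] [79. 84. 86. 88. 93.]
154 69 [472. 515.] [73. 77. 78. 80. 85.]
162 4 [515. 516.] [66. 66. 72. 77. 79.]
```

```bash
python3 -c "
from h import *
arc(67.5,130.5,40,8)"
```

```text
[[-0.078, -0.036], [-0.08, -0.029], [-0.083, -0.022], [-0.084, -0.015], [-0.085, -0.007], [-0.085, 0.0], [-0.085, 0.008], [-0.084, 0.015]]
```

>>> drive_tool([
  {"tx":-0.078,"ty":0,"tz":-0.036,"roll":0,"gripper":-1},
  {"tx":-0.08,"ty":0,"tz":-0.029,"roll":0,"gripper":-1},
  {"tx":-0.083,"ty":0,"tz":-0.022,"roll":0,"gripper":-1},
  {"tx":-0.084,"ty":0,"tz":-0.015,"roll":0,"gripper":-1},
  {"tx":-0.085,"ty":0,"tz":-0.007,"roll":0,"gripper":-1},
  {"tx":0,"ty":0,"tz":0,"roll":0,"gripper":-1},
], force=8)

```text
clock: 15.0
eef_pos: [491.3, 5.2, 96.4]
ee_rot: [0.718, 0.696, -0.0, 0.001]
contact_force: [0.4, 0.7, 4.3]
gripper_width: 45.0
grasp_force: 8.0
```

```bash
cat >>h.py <<'E'
def face(y0,y1,x=494,zm=120):
    im,W=pts('side');k=(abs(W[...,0]-x)<26)&(W[...,1]>y0)&(W[...,1]<y1)&(W[...,2]>6)&(W[...,2]<zm)
    for z in range(12,zm,20):
        s=W[k&(abs(W[...,2]-z)<6)]
        if len(s):print(z,len(s),np.round(np.percentile(s[:,0],[5,95])),np.round(np.percentile(s[:,1],[5,50,95])))
E
python3 -c "
from h import *
to(495.5,143.5,-28)
face(-60,130)"
```

```text
tcp [491.3   5.2  96.4] yaw -0.032 w 45.0 F [0.4 0.7 4.3] t 15.0
need t units [ 0.924 -0.003  0.828]
12 35 [470. 507.] [-3.  0.  3.]
32 35 [471. 512.] [4. 7. 9.]
52 36 [471. 512.] [10. 14. 16.]
72 40 [470. 512.] [16. 20. 23.]
92 39 [470. 512.] [23. 26. 29.]
112 39 [471. 512.] [30. 33. 37.]
```

>>> drive_tool([
  {"tx":-0.08,"ty":0,"tz":-0.001,"roll":0,"gripper":-1},
  {"tx":-0.08,"ty":0,"tz":0.005,"roll":0,"gripper":-1},
  {"tx":-0.08,"ty":0,"tz":0.01,"roll":0,"gripper":-1},
  {"tx":-0.06,"ty":0,"tz":0.012,"roll":0,"gripper":-1},
  {"tx":0,"ty":0,"tz":0,"roll":0,"gripper":-1},
], force=8)

```text
clock: 15.55
eef_pos: [489.7, -39.3, 91.3]
ee_rot: [0.718, 0.696, -0.0, 0.001]
contact_force: [2.0, -1.4, 2.8]
gripper_width: 45.0
grasp_force: 8.0
```

```bash
python3 -c "
from h import *
to(495.5,143.5,-28)
face(-60,130)"
```

```text
tcp [489.7 -39.3  91.3] yaw -0.0316 w 45.0 F [ 2.  -1.4  2.8] t 15.55
need t units [ 1.22  -0.     0.794]
12 43 [469. 507.] [-6. -4. -0.]
32 44 [470. 507.] [-5. -2.  1.]
52 47 [471. 510.] [-5. -2.  1.]
72 45 [471. 511.] [-4. -1.  2.]
92 52 [471. 512.] [-3. -0.  3.]
112 53 [470. 509.] [-3.  0.  3.]
```

>>> drive_tool([
  {"tx":0,"ty":0,"tz":0,"roll":0,"gripper":0.3},
  {"tx":0,"ty":0,"tz":0,"roll":0,"gripper":0.3},
  {"tx":0,"ty":0,"tz":0,"roll":0,"gripper":0.3},
  {"tx":0.07,"ty":0,"tz":-0.03,"roll":0,"gripper":0.3},
  {"tx":0.07,"ty":0,"tz":-0.03,"roll":0,"gripper":0.3},
  {"tx":0,"ty":0,"tz":0,"roll":0,"gripper":0.3},
])

```text
clock: 16.2
eef_pos: [490.6, -15.2, 101.5]
ee_rot: [0.717, 0.697, 0.001, 0.0]
contact_force: [0.3, 0.2, -0.6]
gripper_width: 62.0
grasp_force: 0.0
```

```bash
python3 -c "
from h import *
to(490.5,-19,100)
face(-60,130)"
```

```text
tcp [490.6 -15.2 101.5] yaw -0.0279 w 62.0 F [ 0.3  0.2 -0.6] t 16.2
need t units [-0.025  0.     0.01 ]
12 42 [471. 510.] [-7. -3. -1.]
32 45 [470. 511.] [-6. -4. -0.]
52 49 [470. 510.] [-8. -4. -1.]
72 45 [470. 512.] [-7. -3.  0.]
92 50 [470. 510.] [-6. -3. -0.]
112 51 [470. 509.] [-6. -3. -1.]
```

```bash
python3 -c "
from h import *
arc(29,150,90,17)"
```

```text
[[-0.093, -0.014], [-0.094, -0.005], [-0.094, 0.004], [-0.093, 0.012], [-0.092, 0.021], [-0.089, 0.029], [-0.086, 0.037], [-0.082, 0.045], [-0.078, 0.053], [-0.073, 0.06], [-0.067, 0.066], [-0.061, 0.072], [-0.054, 0.077], [-0.046, 0.082], [-0.039, 0.086], [-0.03, 0.089], [-0.022, 0.091]]
```

>>> drive_tool([
  {"tx":-0.025,"ty":0,"tz":0.01,"roll":0,"gripper":0.3},
  {"tx":0,"ty":0,"tz":0,"roll":0,"gripper":-1},
  {"tx":0,"ty":0,"tz":0,"roll":0,"gripper":-1},
  {"tx":0,"ty":0,"tz":0,"roll":0,"gripper":-1},
  {"tx":0,"ty":0,"tz":0,"roll":0,"gripper":-1},
], force=8)

```text
clock: 16.75
eef_pos: [489.9, -20.5, 98.8]
ee_rot: [0.718, 0.696, 0.0, -0.0]
contact_force: [1.0, -0.5, -1.5]
gripper_width: 44.6
grasp_force: 8.0
```

>>> drive_tool([
  {"tx":-0.05,"ty":0,"tz":-0.008,"roll":0,"gripper":-1},
  {"tx":-0.093,"ty":0,"tz":-0.01,"roll":0,"gripper":-1},
  {"tx":-0.094,"ty":0,"tz":0,"roll":0,"gripper":-1},
  {"tx":-0.094,"ty":0,"tz":0.008,"roll":0,"gripper":-1},
  {"tx":-0.092,"ty":0,"tz":0.017,"roll":0,"gripper":-1},
  {"tx":-0.09,"ty":0,"tz":0.025,"roll":0,"gripper":-1},
  {"tx":0,"ty":0,"tz":0,"roll":0,"gripper":-1},
], force=8)

```text
clock: 17.45
eef_pos: [487.4, -99.9, 94.0]
ee_rot: [0.718, 0.696, -0.001, 0.0]
contact_force: [-1.8, -1.0, 1.3]
gripper_width: 45.1
grasp_force: 8.0
```

```bash
python3 -c "
from h import *
to(490.5,-19,100)
face(-160,130)"
```

```text
tcp [487.4 -99.9  94. ] yaw -0.0321 w 45.1 F [-1.8 -1.   1.3] t 17.45
need t units [ 0.539  0.003 -0.041]
32 59 [473. 509.] [-22. -18. -13.]
52 72 [472. 509.] [-33. -28. -22.]
72 75 [471. 510.] [-44. -39. -33.]
92 69 [471. 508.] [-54. -50. -43.]
112 69 [471. 507.] [-65. -60. -54.]
```

```bash
python3 -c "
from h import *
arc(-48,144,60,12)"
```

```text
[[-0.082, 0.032], [-0.079, 0.039], [-0.076, 0.045], [-0.071, 0.052], [-0.067, 0.058], [-0.061, 0.063], [-0.056, 0.069], [-0.049, 0.073], [-0.043, 0.077], [-0.036, 0.081], [-0.029, 0.083], [-0.021, 0.086]]
```

>>> drive_tool([
  {"tx":-0.082,"ty":0,"tz":0.032,"roll":0,"gripper":-1},
  {"tx":-0.079,"ty":0,"tz":0.039,"roll":0,"gripper":-1},
  {"tx":-0.076,"ty":0,"tz":0.045,"roll":0,"gripper":-1},
  {"tx":-0.071,"ty":0,"tz":0.052,"roll":0,"gripper":-1},
  {"tx":-0.067,"ty":0,"tz":0.058,"roll":0,"gripper":-1},
  {"tx":-0.061,"ty":0,"tz":0.063,"roll":0,"gripper":-1},
  {"tx":-0.056,"ty":0,"tz":0.069,"roll":0,"gripper":-1},
], force=10)

```text
clock: 18.2
eef_pos: [485.3, -172.0, 39.4]
ee_rot: [0.718, 0.696, -0.0, 0.0]
contact_force: [-0.6, -1.5, 0.3]
gripper_width: 44.9
grasp_force: 10.0
```

>>> drive_tool([
  {"tx":-0.049,"ty":0,"tz":0.073,"roll":0,"gripper":-1},
  {"tx":-0.043,"ty":0,"tz":0.077,"roll":0,"gripper":-1},
  {"tx":-0.036,"ty":0,"tz":0.081,"roll":0,"gripper":-1},
  {"tx":-0.029,"ty":0,"tz":0.083,"roll":0,"gripper":-1},
  {"tx":0,"ty":0,"tz":0,"roll":0,"gripper":-1},
], force=10)

```text
clock: 18.7
eef_pos: [483.0, -193.7, -9.5]
ee_rot: [0.718, 0.696, -0.0, -0.002]
contact_force: [0.4, -0.3, -3.2]
gripper_width: 45.0
grasp_force: 10.0
```

```bash
python3 -c "
from h import *
to(490.5,-19,100)
im,W=pts('side')
k=(abs(W[...,0]-487)<15)&(W[...,1]>-230)&(W[...,1]<20)&(W[...,2]>6)&(W[...,2]<90)
for y in range(-220,10,12):
    s=W[k&(abs(W[...,1]-y)<6)]
    if len(s): print(y,np.round(np.percentile(s[:,2],[10,50,90])))
"
```

```text
tcp [ 483.  -193.7   -9.5] yaw -0.0311 w 45.0 F [ 0.4 -0.3 -3.2] t 18.7
need t units [ 1.168  0.011 -0.727]
-220 [59. 59. 59.]
-208 [60. 63. 65.]
-196 [60. 62. 64.]
-184 [59. 60. 63.]
-172 [56. 58. 61.]
-160 [54. 57. 59.]
-148 [54. 55. 58.]
-136 [52. 54. 56.]
-124 [50. 53. 56.]
-112 [50. 52. 54.]
-100 [48. 50. 52.]
-88 [46. 49. 52.]
-76 [46. 48. 50.]
-64 [45. 46. 48.]
-52 [10. 35. 46.]
-40 [17. 32. 44.]
```

>>> drive_tool([
  {"tx":-0.012,"ty":0,"tz":0.045,"roll":0,"gripper":-1},
  {"tx":-0.008,"ty":0,"tz":0.04,"roll":0,"gripper":-1},
  {"tx":0,"ty":0,"tz":0.02,"roll":0,"gripper":-1},
  {"tx":0,"ty":0,"tz":0,"roll":0,"gripper":-1},
], force=8)

```text
clock: 19.15
eef_pos: [484.4, -197.5, -22.9]
ee_rot: [0.718, 0.696, -0.0, -0.0]
contact_force: [-0.8, -0.7, -3.8]
gripper_width: 44.9
grasp_force: 8.0
```

>>> drive_tool([
  {"tx":0,"ty":0,"tz":0,"roll":0,"gripper":-1},
  {"tx":0,"ty":0,"tz":0,"roll":0,"gripper":-1},
  {"tx":0,"ty":0,"tz":0,"roll":0,"gripper":-1},
], force=3)

```text
clock: 19.45
eef_pos: [484.6, -197.4, -22.3]
ee_rot: [0.718, 0.696, 0.0, -0.0]
contact_force: [0.5, 0.7, -3.4]
gripper_width: 44.9
grasp_force: 3.0
```

```bash
python3 -c "
from h import *
to(490.5,-19,100)
lying(-240,-20,450,515);lying(-240,-20,450,515,'scene')
"
```

```text
tcp [ 484.6 -197.4  -22.3] yaw -0.0299 w 44.9 F [ 0.5  0.7 -3.4] t 19.45
need t units [ 1.19   0.004 -0.815]
side 384 ((484.37359619140625, -127.63259887695312), (172.3986053466797, 47.45424270629883), 86.08625030517578) [[ 460.3 -208. ]
 [ 507.7  -47.7]]
scene 450 ((488.74493408203125, -104.61428833007812), (44.385963439941406, 110.58879089355469), 1.1687979698181152) [[ 467.1 -158.1]
 [ 510.2  -51.9]]
```

>>> drive_tool([
  {"tx":0,"ty":0,"tz":0.02,"roll":0,"gripper":-1},
  {"tx":0,"ty":0,"tz":0.02,"roll":0,"gripper":-1},
  {"tx":0,"ty":0,"tz":0.01,"roll":0,"gripper":-1},
  {"tx":0,"ty":0,"tz":0,"roll":0,"gripper":-1},
], force=3)

```text
clock: 19.95
eef_pos: [485.2, -198.1, -29.3]
ee_rot: [0.718, 0.696, 0.0, 0.001]
contact_force: [-1.7, -1.1, 2.5]
gripper_width: 44.9
grasp_force: 3.0
```

>>> drive_tool([
  {"tx":0,"ty":0,"tz":0,"roll":0,"gripper":0.3},
  {"tx":0,"ty":0,"tz":0,"roll":0,"gripper":0.3},
  {"tx":0,"ty":0,"tz":0,"roll":0,"gripper":0.3},
  {"tx":0,"ty":0,"tz":-0.3,"roll":0,"gripper":0.4},
  {"tx":0,"ty":0,"tz":-0.3,"roll":0,"gripper":-1},
  {"tx":0.32,"ty":0,"tz":0,"roll":0,"gripper":-1},
  {"tx":0.32,"ty":0,"tz":0,"roll":0,"gripper":-1},
])

```text
clock: 20.65
eef_pos: [489.3, -101.9, 62.6]
ee_rot: [0.719, 0.695, 0.001, 0.002]
contact_force: [0.3, 1.5, -0.1]
gripper_width: 47.9
grasp_force: 0.0
```

```bash
python3 -c "
from h import *
to(490.5,-19,100)
im,W=lying(-240,-20,450,515);np.savez('f.npz',im=im,W=W);lying(-240,-20,450,515,'scene')
c=cv2.resize(im[100:230,270:400],(600,600),interpolation=2);cv2.imwrite('pics/f1.png',c[:,:,::-1])
hsv=cv2.cvtColor(im,cv2.COLOR_RGB2HSV)
# fence face: top edge points z~35, inner edge
k=(abs(W[...,2]-34)<3)&(W[...,1]<-60)&(W[...,1]>-290)&(W[...,0]>540)&(W[...,0]<600)
for y in range(-280,-60,30):
    s=W[k&(abs(W[...,1]-y)<12)]; print(y,len(s),np.round(np.percentile(s[:,0],[2,10,50,98]),1) if len(s) else 0)
y=(hsv[...,0]>20)&(hsv[...,0]<35)&(hsv[...,1]>140)&(W[...,1]<-240)&(W[...,2]>20)&(W[...,2]<40)&(abs(W[...,0]-520)<60)
s=W[y];print('stop',len(s),np.round(np.percentile(s,[2,50,98],axis=0)))
"
```

```text
tcp [ 489.3 -101.9   62.6] yaw -0.0335 w 47.9 F [ 0.3  1.5 -0.1] t 20.65
need t units [ 0.553 -0.009 -0.25 ]
side 443 ((486.3221435546875, -131.85838317871094), (169.6862030029297, 44.480106353759766), 88.90812683105469) [[ 466.1 -213.2]
 [ 508.4  -47.8]]
scene 695 ((487.03033447265625, -136.3193359375), (168.2856903076172, 46.74416732788086), 88.44761657714844) [[ 464.  -218.3]
 [ 510.1  -58.7]]
-280 12 [554.7 557.7 564.4 569.4]
-250 22 [554.4 555.6 564.1 571.6]
-220 21 [556.6 558.5 564.  571.6]
-190 24 [555.9 556.9 564.2 573.7]
-160 23 [558.2 559.4 565.5 573.7]
-130 25 [558.1 559.8 567.2 575.2]
-100 31 [559.2 561.4 568.7 576.5]
-70 18 [561.1 561.6 567.5 575.6]
stop 69 [[ 481. -291.   21.]
 [ 507. -283.   28.]
 [ 551. -277.   36.]]
```

View pics/f1.png

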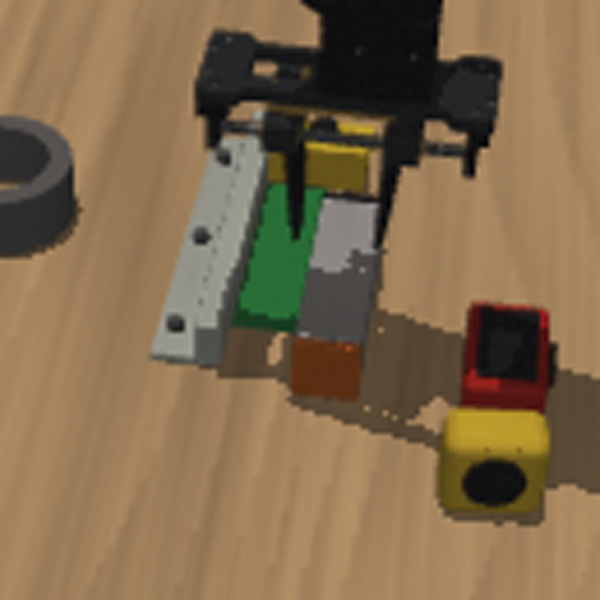

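>>> drive_tool([
  {"tx":0.3,"ty":0,"tz":0,"roll":0,"gripper":-0.58},
  {"tx":0.28,"ty":-0.02,"tz":0,"roll":0,"gripper":-0.58},
  {"tx":0,"ty":0,"tz":0.28,"roll":0,"gripper":-0.58},
  {"tx":0,"ty":0,"tz":0.28,"roll":0,"gripper":-0.58},
  {"tx":0,"ty":0,"tz":0,"roll":0,"gripper":-0.58},
], force=20)

```text
clock: 21.25
eef_pos: [481.1, -13.7, -29.7]
ee_rot: [0.717, 0.697, -0.004, -0.005]
contact_force: [-0.0, 0.1, -0.8]
gripper_width: 20.1
grasp_force: 0.0
```

```bash
python3 -c "
from h import *
to(489,-38,-22)
im,W=lying(-240,-20,450,515)
s=W[(abs(W[...,0]-488)<15)&(W[...,1]>-70)&(W[...,1]<-30)&(W[...,2]>8)&(W[...,2]<38)];print(np.round(np.percentile(s[:,1],[5,50,95]),1),len(s))"
```

```text
tcp [481.1 -13.7 -29.7] yaw -0.0294 w 20.1 F [-0.   0.1 -0.8] t 21.25
need t units [-0.16   0.056 -0.052]
side 9 ((480.9574279785156, -57.14120864868164), (6.099414348602295, 12.244439125061035), 4.606957912445068) [[477.5 -63.2]
 [484.1 -51.1]]
[-51.2 -48.7 -45.5] 39
```

>>> drive_tool([
  {"tx":0,"ty":0.03,"tz":-0.05,"roll":0,"gripper":-0.58},
  {"tx":0,"ty":0,"tz":0,"roll":0,"gripper":-0.58},
  {"tx":0,"ty":0,"tz":0,"roll":0,"gripper":-0.58},
], force=20)

```text
clock: 21.6
eef_pos: [494.3, -15.4, -13.4]
ee_rot: [0.718, 0.696, 0.002, 0.002]
contact_force: [0.4, -0.5, -0.1]
gripper_width: 20.2
grasp_force: 0.0
```

```bash
python3 -c "
from h import *
to(489,-38,-22)"
```

```text
tcp [494.3 -15.4 -13.4] yaw -0.0305 w 20.2 F [ 0.4 -0.5 -0.1] t 21.6
need t units [-0.151 -0.031  0.057]
```

>>> drive_tool([
  {"tx":0,"ty":-0.025,"tz":0.05,"roll":0,"gripper":-0.58},
  {"tx":-0.07,"ty":0,"tz":0,"roll":0,"gripper":-0.58},
  {"tx":-0.07,"ty":0,"tz":0,"roll":0,"gripper":-0.58},
  {"tx":-0.07,"ty":0,"tz":0,"roll":0,"gripper":-0.58},
  {"tx":-0.07,"ty":0,"tz":0,"roll":0,"gripper":-0.58},
  {"tx":-0.07,"ty":0,"tz":0,"roll":0,"gripper":-0.58},
  {"tx":-0.07,"ty":0,"tz":0,"roll":0,"gripper":-0.58},
  {"tx":0,"ty":0,"tz":0,"roll":0,"gripper":-0.58},
])

```text
clock: 22.4
eef_pos: [486.2, -79.3, -23.7]
ee_rot: [0.718, 0.696, -0.0, 0.001]
contact_force: [0.8, 0.2, -0.3]
gripper_width: 20.1
grasp_force: 0.0
```

```bash
python3 -c "
from h import *
to(489,-96,-22)
im,W=lying(-290,-70,450,512);lying(-290,-70,450,512,'scene')"
```

```text
tcp [486.2 -79.3 -23.7] yaw -0.0315 w 20.1 F [ 0.8  0.2 -0.3] t 22.4
need t units [-0.111  0.022 -0.011]
side 24 ((492.6361389160156, -117.28842163085938), (6.491608619689941, 51.81270217895508), 5.168164253234863) [[ 487.3 -143.1]
 [ 497.9  -91.9]]
scene 781 ((486.51055908203125, -185.82888793945312), (154.96414184570312, 46.63237380981445), 87.9050521850586) [[ 463.5 -261.8]
 [ 509.2 -111.9]]
```

>>> drive_tool([
  {"tx":-0.06,"ty":0.01,"tz":0,"roll":0,"gripper":-0.58},
  {"tx":0,"ty":0,"tz":0,"roll":0,"gripper":-0.58},
  {"tx":0.1,"ty":0,"tz":0,"roll":0,"gripper":-0.58},
  {"tx":0,"ty":0,"tz":-0.3,"roll":0,"gripper":-0.58},
  {"tx":0,"ty":0,"tz":-0.3,"roll":0,"gripper":-0.58},
  {"tx":0,"ty":0,"tz":0,"roll":0,"gripper":-0.58},
])

```text
clock: 23.1
eef_pos: [492.9, -71.9, 73.3]
ee_rot: [0.717, 0.697, 0.003, 0.006]
contact_force: [0.8, -0.7, 0.5]
gripper_width: 19.6
grasp_force: 0.0
```

```bash
python3 -c "
from h import *
to(435,-188,70)
print(np.round(sense()['joint_pos'],2))
im,W=lying(-290,-70,450,512);lying(-290,-70,450,512,'scene')"
```

```text
tcp [492.9 -71.9  73.3] yaw -0.0291 w 19.6 F [ 0.8 -0.7  0.5] t 23.1
need t units [-0.785 -0.364  0.019]
[-0.25 -0.13  2.09  0.    1.17 -0.22]
side 308 ((486.2084045410156, -175.668701171875), (159.47096252441406, 44.24525833129883), 88.51634979248047) [[ 464.1 -251.2]
 [ 507.5  -96.2]]
scene 852 ((486.8163757324219, -186.38230895996094), (168.843994140625, 46.188846588134766), 88.15026092529297) [[ 464.7 -268.3]
 [ 509.6 -104.3]]
```

>>> drive_tool([
  {"tx":-0.262,"ty":-0.12,"tz":0,"roll":0,"gripper":-0.58},
  {"tx":-0.262,"ty":-0.12,"tz":0,"roll":0,"gripper":-0.58},
  {"tx":-0.262,"ty":-0.124,"tz":0,"roll":0,"gripper":0.7},
  {"tx":0,"ty":0,"tz":0,"roll":0.095,"gripper":0.7},
  {"tx":0,"ty":0,"tz":0,"roll":0.095,"gripper":0.7},
  {"tx":0,"ty":0,"tz":0,"roll":0.095,"gripper":0.7},
  {"tx":0,"ty":0,"tz":0,"roll":0.095,"gripper":0.7},
  {"tx":0,"ty":0,"tz":0,"roll":0.095,"gripper":0.7},
])

```text
clock: 24.0
eef_pos: [428.1, -186.6, 63.7]
ee_rot: [0.917, 0.4, -0.001, -0.002]
contact_force: [-0.3, 0.2, 0.2]
gripper_width: 62.6
grasp_force: 0.0
```

>>> drive_tool([
  {"tx":0,"ty":0,"tz":0,"roll":0.095,"gripper":0.7},
  {"tx":0,"ty":0,"tz":0,"roll":0.095,"gripper":0.7},
  {"tx":0,"ty":0,"tz":0,"roll":0.095,"gripper":0.7},
  {"tx":0,"ty":0,"tz":0,"roll":0.095,"gripper":0.7},
  {"tx":0,"ty":0,"tz":0,"roll":0.095,"gripper":0.7},
  {"tx":0,"ty":0,"tz":0,"roll":0.095,"gripper":0.7},
  {"tx":0,"ty":0,"tz":0,"roll":0,"gripper":0.7},
  {"tx":0,"ty":0,"tz":0,"roll":0,"gripper":0.7},
])

```text
clock: 24.8
eef_pos: [428.6, -187.0, 64.6]
ee_rot: [1.0, -0.012, -0.001, -0.001]
contact_force: [-0.1, 0.4, -0.5]
gripper_width: 80.8
grasp_force: 0.0
```

```bash
python3 -c "
from h import *
to(435,-186,-20)
print(np.round(sense()['joint_pos'],2),st()[2].round(3))"
```

```text
tcp [ 428.6 -187.    64.6] yaw -1.5942 w 80.8 F [-0.1  0.4 -0.5] t 24.8
need t units [ 0.044 -0.007  0.564]
[-0.53 -0.18  2.16 -0.    1.17  1.07] [[ 1.    -0.023 -0.002]
 [-0.023 -1.     0.001]
 [-0.002 -0.001 -1.   ]]
```

>>> drive_tool([
  {"tx":0,"ty":0,"tz":0.27,"roll":0,"gripper":0.7},
  {"tx":0,"ty":0,"tz":0.2,"roll":0,"gripper":0.7},
  {"tx":0,"ty":0,"tz":0.08,"roll":0,"gripper":0.7},
  {"tx":0.08,"ty":0,"tz":0,"roll":0,"gripper":0.7},
  {"tx":0.07,"ty":0,"tz":0,"roll":0,"gripper":0.7},
  {"tx":0.07,"ty":0,"tz":0,"roll":0,"gripper":0.7},
  {"tx":0.07,"ty":0,"tz":0,"roll":0,"gripper":0.7},
  {"tx":0.05,"ty":0,"tz":0,"roll":0,"gripper":0.7},
])

```text
clock: 25.6
eef_pos: [482.1, -189.7, -15.2]
ee_rot: [1.0, -0.013, 0.0, 0.0]
contact_force: [-3.5, -0.0, 2.8]
gripper_width: 80.8
grasp_force: 2.1
```

>>> drive_tool([
  {"tx":0.05,"ty":0,"tz":0,"roll":0,"gripper":0.7},
  {"tx":0.04,"ty":0,"tz":0,"roll":0,"gripper":0.7},
  {"tx":0,"ty":0,"tz":0,"roll":0,"gripper":0.7},
])

```text
clock: 25.9
eef_pos: [495.6, -189.8, -16.1]
ee_rot: [1.0, -0.013, 0.001, 0.0]
contact_force: [0.2, -0.3, 0.0]
gripper_width: 81.0
grasp_force: 0.0
```

```bash
python3 -c "
from h import *
to(502,-187,-20)
im,W=lying(-290,-70,470,550);lying(-290,-70,470,550,'scene')"
```

```text
tcp [ 495.6 -189.8  -16.1] yaw -1.5975 w 81.0 F [ 0.2 -0.3  0. ] t 25.9
need t units [ 0.042 -0.02   0.026]
side 201 ((529.550537109375, -151.65953063964844), (40.65754699707031, 109.16170501708984), 1.1898707151412964) [[ 509.4 -203.3]
 [ 549.6  -98.8]]
scene 821 ((528.717529296875, -186.8444366455078), (169.80616760253906, 43.350074768066406), 88.90357208251953) [[ 508.4 -269.4]
 [ 549.2 -104.3]]
```

>>> drive_tool([
  {"tx":0.02,"ty":0,"tz":0,"roll":0,"gripper":0.7},
  {"tx":0.02,"ty":0,"tz":0,"roll":0,"gripper":0.7},
  {"tx":0.01,"ty":0,"tz":0,"roll":0,"gripper":0.7},
  {"tx":0,"ty":0,"tz":0,"roll":0,"gripper":0.7},
])

```text
clock: 26.4
eef_pos: [499.4, -189.5, -16.6]
ee_rot: [1.0, -0.014, -0.003, -0.001]
contact_force: [-9.9, 0.9, 7.1]
gripper_width: 80.5
grasp_force: 4.7
```

```bash
python3 -c "
from h import *
to(502,-187,-20)"
```

```text
tcp [ 499.4 -189.5  -16.6] yaw -1.5984 w 80.5 F [-9.9  0.9  7.1] t 26.4
need t units [ 0.017 -0.017  0.023]
```

>>> drive_tool([
  {"tx":-0.1,"ty":0,"tz":0,"roll":0,"gripper":0.7},
  {"tx":0,"ty":0,"tz":-0.28,"roll":0,"gripper":0.7},
  {"tx":0,"ty":0,"tz":-0.28,"roll":0,"gripper":-1},
  {"tx":0.11,"ty":-0.28,"tz":0,"roll":0,"gripper":-1},
  {"tx":0.11,"ty":-0.28,"tz":0,"roll":0,"gripper":-1},
  {"tx":0.11,"ty":-0.28,"tz":0,"roll":0,"gripper":-1},
  {"tx":0,"ty":0,"tz":0,"roll":0,"gripper":-1},
  {"tx":0,"ty":0,"tz":0,"roll":0,"gripper":-1},
])

```text
clock: 27.2
eef_pos: [539.9, -64.0, 67.6]
ee_rot: [1.0, -0.012, 0.0, 0.0]
contact_force: [0.9, -0.6, -0.4]
gripper_width: 38.4
grasp_force: 0.0
```

```bash
python3 -c "
from h import *
to(535,-65,-18)
im,W=lying(-290,-70,470,556);lying(-290,-70,470,556,'scene')"
```

```text
tcp [539.9 -64.   67.6] yaw -1.5953 w 38.4 F [ 0.9 -0.6 -0.4] t 27.2
need t units [-0.033  0.007  0.571]
side 141 ((523.4498901367188, -181.83016967773438), (170.63388061523438, 24.956743240356445), 87.90950012207031) [[ 510.9 -264.7]
 [ 536.2 -100. ]]
scene 887 ((533.3928833007812, -187.11172485351562), (170.09027099609375, 45.346004486083984), 89.53053283691406) [[ 512.1 -269.7]
 [ 555.5 -104.3]]
```

>>> drive_tool([
  {"tx":-0.033,"ty":0,"tz":0.2,"roll":0,"gripper":-1},
  {"tx":0,"ty":0,"tz":0.2,"roll":0,"gripper":-1},
  {"tx":0,"ty":0,"tz":0.15,"roll":0,"gripper":-1},
  {"tx":0,"ty":0,"tz":0,"roll":0,"gripper":-1},
  {"tx":0,"ty":0.06,"tz":0,"roll":0,"gripper":-1},
  {"tx":0,"ty":0.06,"tz":0,"roll":0,"gripper":-1},
  {"tx":0,"ty":0.05,"tz":0,"roll":0,"gripper":-1},
  {"tx":0,"ty":0,"tz":0,"roll":0,"gripper":-1},
])

```text
clock: 28.1
eef_pos: [534.9, -91.7, -13.4]
ee_rot: [1.0, -0.014, 0.001, 0.0]
contact_force: [-0.1, 0.3, 0.2]
gripper_width: 0.4
grasp_force: 0.0
```

>>> drive_tool([
  {"tx":0,"ty":0.02,"tz":0,"roll":0,"gripper":-1},
  {"tx":0,"ty":0.02,"tz":0,"roll":0,"gripper":-1},
  {"tx":0,"ty":0,"tz":0,"roll":0,"gripper":-1},
])

```text
clock: 28.4
eef_pos: [534.3, -96.0, -14.2]
ee_rot: [1.0, -0.013, 0.001, -0.0]
contact_force: [0.6, 3.6, 3.0]
gripper_width: 0.5
grasp_force: 1.7
```

```bash
python3 -c "
from h import *
to(535,-98,-18)
lying(-290,-70,470,556,'scene')"
```

```text
tcp [534.3 -96.  -14.2] yaw -1.5974 w 0.5 F [0.6 3.6 3. ] t 28.4
need t units [0.005 0.013 0.025]
scene 795 ((533.1851196289062, -191.38526916503906), (45.2216911315918, 170.05029296875), 0.12153760343790054) [[ 512.2 -274.2]
 [ 555.5 -110.2]]
```

Creeping on until the stop pushes back.

>>> drive_tool([
  {"tx":0,"ty":0.02,"tz":0,"roll":0,"gripper":-1},
  {"tx":0,"ty":0.02,"tz":0,"roll":0,"gripper":-1},
  {"tx":0,"ty":0,"tz":0,"roll":0,"gripper":-1},
])

```text
clock: 28.75
eef_pos: [533.8, -101.9, -14.6]
ee_rot: [1.0, -0.013, 0.0, -0.0]
contact_force: [0.6, 3.3, 3.9]
gripper_width: 0.5
grasp_force: 2.0
```

>>> drive_tool([
  {"tx":0,"ty":0.015,"tz":0,"roll":0,"gripper":-1},
  {"tx":0,"ty":0,"tz":0,"roll":0,"gripper":-1},
])

```text
clock: 28.95
eef_pos: [533.6, -104.1, -14.7]
ee_rot: [1.0, -0.013, 0.0, -0.0]
contact_force: [-1.1, 4.8, 3.9]
gripper_width: 0.3
grasp_force: 2.3
```

```bash
python3 -c "
from h import *
to(535,-98,-18)
lying(-290,-70,470,556,'scene')"
```

```text
tcp [ 533.6 -104.1  -14.7] yaw -1.5974 w 0.3 F [-1.1  4.8  3.9] t 28.95
need t units [ 0.008 -0.041  0.022]
scene 792 ((533.56298828125, -199.51058959960938), (168.36717224121094, 46.27421951293945), 88.82854461669922) [[ 511.8 -282.2]
 [ 555.2 -120.3]]
```

>>> drive_tool([
  {"tx":0,"ty":0.01,"tz":0,"roll":0,"gripper":-1},
  {"tx":0,"ty":0.01,"tz":0,"roll":0,"gripper":-1},
  {"tx":0,"ty":0,"tz":0,"roll":0,"gripper":-1},
])

```text
clock: 29.3
eef_pos: [533.4, -104.9, -14.7]
ee_rot: [1.0, -0.014, -0.0, -0.002]
contact_force: [1.5, 12.5, 6.4]
gripper_width: 0.5
grasp_force: 6.5
```

>>> drive_tool([
  {"tx":0,"ty":0.01,"tz":0,"roll":0,"gripper":-1},
  {"tx":0,"ty":0,"tz":0,"roll":0,"gripper":-1},
])

```text
clock: 29.5
eef_pos: [533.4, -104.8, -14.7]
ee_rot: [1.0, -0.014, -0.0, -0.004]
contact_force: [0.7, 18.9, 8.0]
gripper_width: 0.7
grasp_force: 9.3
```

>>> drive_tool([
  {"tx":0,"ty":-0.12,"tz":0,"roll":0,"gripper":-1},
  {"tx":0,"ty":0,"tz":-0.28,"roll":0,"gripper":-1},
  {"tx":0,"ty":0,"tz":-0.28,"roll":0,"gripper":0.7},
  {"tx":-0.16,"ty":0.24,"tz":0,"roll":0,"gripper":0.7},
  {"tx":-0.16,"ty":0.24,"tz":0,"roll":0,"gripper":0.7},
  {"tx":-0.16,"ty":0.24,"tz":0,"roll":0,"gripper":0.7},
  {"tx":0,"ty":0,"tz":0,"roll":0,"gripper":0.7},
  {"tx":0,"ty":0,"tz":0,"roll":0,"gripper":0.7},
])

```text
clock: 30.3
eef_pos: [457.8, -197.9, 68.4]
ee_rot: [1.0, -0.014, -0.001, 0.0]
contact_force: [0.3, 0.1, -0.5]
gripper_width: 43.1
grasp_force: 0.0
```

```bash
python3 -c "
from h import *
to(480,-197,-16)
im,W=pts('side')
cv2.imwrite('pics/f2.png',cv2.resize(im[100:200,290:390],(600,600),interpolation=2)[:,:,::-1])"
```

```text
tcp [ 457.8 -197.9   68.4] yaw -1.5997 w 43.1 F [ 0.3  0.1 -0.5] t 30.3
need t units [ 0.149 -0.01   0.562]
```

View pics/f2.png

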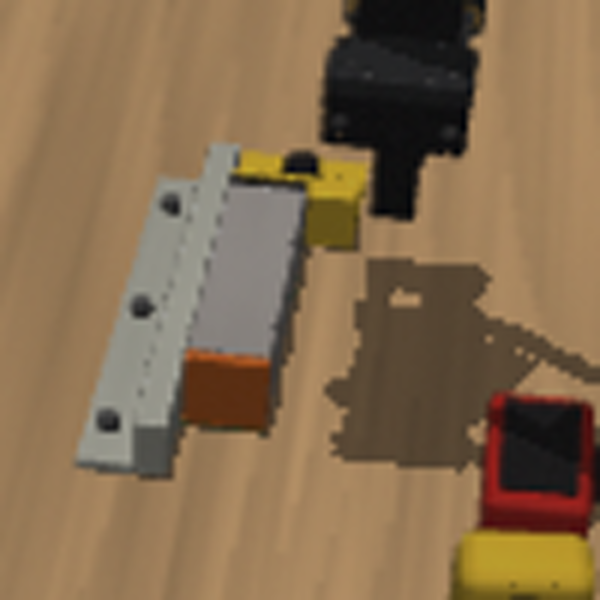

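The tube lies against the fence (side edge at about (205,290)) with its black end at the stop (265,180). One last press against the fence will confirm it's flush.

>>> drive_tool([
  {"tx":0,"ty":0,"tz":0.25,"roll":0,"gripper":0.7},
  {"tx":0,"ty":0,"tz":0.2,"roll":0,"gripper":0.7},
  {"tx":0,"ty":0,"tz":0.1,"roll":0,"gripper":0.7},
  {"tx":0.12,"ty":0,"tz":0,"roll":0,"gripper":0.7},
  {"tx":0.08,"ty":0,"tz":0,"roll":0,"gripper":0.7},
  {"tx":0.05,"ty":0,"tz":0,"roll":0,"gripper":0.7},
  {"tx":0,"ty":0,"tz":0,"roll":0,"gripper":0.7},
  {"tx":0,"ty":0,"tz":0,"roll":0,"gripper":0.7},
])

```text
clock: 31.15
eef_pos: [496.6, -197.8, -13.1]
ee_rot: [1.0, -0.013, 0.0, 0.0]
contact_force: [0.1, -0.9, -0.4]
gripper_width: 80.5
grasp_force: 0.0
```

>>> drive_tool([
  {"tx":0.02,"ty":0,"tz":0,"roll":0,"gripper":0.7},
  {"tx":0.02,"ty":0,"tz":0,"roll":0,"gripper":0.7},
  {"tx":0,"ty":0,"tz":0,"roll":0,"gripper":0.7},
])

```text
clock: 31.45
eef_pos: [499.2, -197.7, -13.5]
ee_rot: [1.0, -0.014, -0.004, -0.001]
contact_force: [-10.0, 1.9, 7.9]
gripper_width: 80.9
grasp_force: 5.2
```

>>> drive_tool([
  {"tx":-0.1,"ty":0,"tz":0,"roll":0,"gripper":0.7},
  {"tx":-0.2,"ty":0,"tz":0,"roll":0,"gripper":0.7},
  {"tx":0,"ty":0,"tz":-0.3,"roll":0,"gripper":0.7},
  {"tx":0,"ty":0,"tz":-0.3,"roll":0,"gripper":0.7},
  {"tx":0,"ty":0,"tz":-0.3,"roll":0,"gripper":0.7},
  {"tx":0,"ty":0,"tz":0,"roll":0,"gripper":0.7},
  {"tx":0,"ty":0,"tz":0,"roll":0,"gripper":0.7},
])

```text
clock: 32.15
eef_pos: [458.2, -197.5, 123.4]
ee_rot: [1.0, -0.014, 0.002, 0.001]
contact_force: [-0.7, 1.4, -1.0]
gripper_width: 81.0
grasp_force: 0.0
```

```bash
python3 -c "
from h import *
im,W=lying(-300,-70,470,556);lying(-300,-70,470,556,'scene')
print(job_done())"
```

```text
side 408 ((532.8097534179688, -196.63613891601562), (175.0286102294922, 44.12841796875), 88.3431625366211) [[ 511.6 -278.5]
 [ 554.9 -112.6]]
scene 898 ((533.1618041992188, -200.0438995361328), (169.4561767578125, 45.451683044433594), 89.57372283935547) [[ 512.1 -282.7]
 [ 555.3 -119. ]]
the job is handed in; nothing more can be done
None
```

I tipped the tube end over end twice, pushed it flush against the fence and up to the yellow stop, and handed the job in at about 32 s; no verdict came back.

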